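# Couple the filling line to the manifold

## Task

Lift the dust cap off the grooved adaptor on the manifold and put it in the tray. Then push the cam-arm coupling fully home on the adaptor, both arms still open, holding it until it is on, and swing its two cam arms all the way down, one after the other, so that they are both shut. Leave the other things on the bench as they stand.

Things in the scene. Friction and masses are not known exactly. Their poses are not given: they have to be found in the camera images.
- manifold: Grey block fixed to the bench, 260 (its x) x 110 (its y) x 50 mm high, origin at the centre of its underside. Along its x axis stand a vent pipe, the grooved adaptor (in the middle) and a gauge; a 24 mm pipe stub sticks out level, 50 mm, from its +y side, 26 mm above the bench. Open cam arms have no room within 30 degrees of its x axis; they swing down freely on its +y and -y sides.
- adaptor_top (a point): Centre of the flat top of the upright aluminium adaptor, 165 mm above the bench, axes as the manifold's. The adaptor has a 47 mm wide head 13 mm high with a bevelled rim, below it a groove 23 mm high and 36 mm wide, a short 47 mm wide land and a 60 mm wide flange (its top 122 mm above the bench) just under the coupling's rim, then a 42 mm wide neck.
- gauge (a point): Centre of the round pressure gauge on the manifold at its x = +88 mm, 168 mm above the bench; 56 mm across, 24 mm thick along x; its top is 196 mm above the bench.
- vent_top (a point): Top centre of the capped steel vent pipe on the manifold at its x = -85 mm; 40 mm wide, 150 mm above the bench.
- coupling: Loose aluminium coupling, about 0.6 kg, 115 mm tall, upright on its open rim; origin at the rim's centre, z up. A 62 mm wide collar, 54 mm tall, holds a 50 mm wide, 42 mm deep socket, open below, that slides over the adaptor's head with 1.4 mm to spare all round at a light push; above it a round hose tail. Brass cam arms are hinged on its +y and -y sides. Home, its rim is 123 mm above the bench.
- coupling_seat (a point): Centre of the ceiling of the coupling's socket, 42 mm above its rim; it rests on adaptor_top when the coupling is home.
- tail_grip (a point): On the coupling's axis, 85 mm above its rim, in the middle of the free length of the 28 mm wide hose tail.
- pivot_a (a point): Hinge pin of cam arm a: on the coupling at y = +38 mm, 22 mm above its rim; the pin runs along the coupling's x.
- pivot_b (a point): Hinge pin of cam arm b: on the coupling at y = -38 mm, 22 mm above its rim; the pin runs along the coupling's x.
- cam_a_tip (a point): In the eye at the end of cam arm a, a brass lever 16 mm wide and 7 mm thick; 71 mm from its pin. Shut, it hangs 70 mm below and 12 mm outside the pin (the arm splays slightly outward); the eye's rim reaches 12 mm farther.
- cam_b_tip (a point): The same on cam arm b.
- cam_a (a joint): Angle of cam arm a in rad: 0 = shut, hanging down beside the adaptor (hard stop), 1.57 = level, pointing outward, 2.3 = fully open, raised outward (stop). Stiff: it stays where left; about 1 N at its end moves it. Swinging down, its cam enters the adaptor's groove and locks the coupling (3 mm of play); below 0.9 rad the cam stands in the socket and the coupling does not go on.
- cam_b (a joint): The same for cam arm b.
- dust_cap: Loose black plastic cap sitting loosely over the adaptor's head, 58 mm wide, 72 mm high in all, its 52 mm wide hollow 26 mm deep; origin at the centre of its open rim, z up; a 22 mm wide knob stands on top from 32 to 72 mm above its rim.
- cap_knob (a point): On the dust cap's axis in its knob, 58 mm above its rim, where it can be gripped.
- tray: Open grey tray fixed to the bench, 170 (its x) x 140 (its y) mm outside, 35 mm high, 5 mm walls and floor; origin at the centre of its underside.
- spray_can: Bystander: loose spray can, 66 mm wide, 190 mm tall; origin at the centre of its underside.
- cleaner_bottle: Bystander: loose blue bottle, 72 mm wide, 210 mm tall; origin at the centre of its underside.
- oil_can: Bystander: loose green can, 70 mm wide, 130 mm tall; origin at the centre of its underside.
- glue_jar: Bystander: loose amber jar, 68 mm wide, 80 mm tall; origin at the centre of its underside.
- pipe_socket: Bystander: loose plain steel pipe socket without arms, 60 mm wide, 50 mm tall; origin at the centre of its underside.
- spanner: Bystander: loose spanner lying flat, 190 mm long along its x, handle to its -x.
- hammer: Bystander: loose hammer lying flat, 260 mm long along its x, handle to its -x.
Mind the look-alikes: they are no part of the job. What is shaped like the coupling but red is not meant. There is more than one size of the tray; the job needs the smaller.

How it is judged:
On the way, in this order (a step that is already met when the one before it is completed fails the run):
1. the dust cap lies in the tray (x of dust_cap in the frame of tray between -0.07 and 0.07 m and y of dust_cap in the frame of tray between -0.055 and 0.055 m and z of dust_cap in the frame of tray between 0 and 0.045 m), for 0.2 s.
2. the coupling is fully home on the adaptor with both cam arms still open (horizontal distance between coupling_seat and adaptor_top below 0.005 m and z of coupling_seat in the frame of adaptor_top between -0.004 and 0.004 m and angle between the z axis of coupling and the z axis of manifold, either way round below 0.08 rad and value of joint each of cam_a, cam_b above 1.2 rad), for 0.2 s.
3. one cam arm is shut while the other is still open (horizontal distance between coupling_seat and adaptor_top below 0.005 m and z of coupling_seat in the frame of adaptor_top between -0.004 and 0.004 m and angle between the z axis of coupling and the z axis of manifold, either way round below 0.08 rad and ((value of joint cam_a below 0.2 rad and value of joint cam_b above 0.8 rad) or (value of joint cam_b below 0.2 rad and value of joint cam_a above 0.8 rad))), for 0.1 s.
4. both cam arms are shut (horizontal distance between coupling_seat and adaptor_top below 0.005 m and z of coupling_seat in the frame of adaptor_top between -0.004 and 0.004 m and angle between the z axis of coupling and the z axis of manifold, either way round below 0.08 rad and value of joint each of cam_a, cam_b below 0.2 rad), for 0.2 s.
At the end, for the whole second after the job is handed in: The coupling is home on the adaptor (socket ceiling within 4 mm of the adaptor's top in height and 5 mm sideways, upright within 0.08 rad), both cam arms are within 0.2 rad of shut, the dust cap lies in the tray, and the coupling and cap are at rest (all of step 1 and all of step 4 and linear speed of each of coupling, dust_cap below 0.02 m/s); the robot touches nothing.
It fails at once if a bystander is moved more than 40 mm or knocked over (distance of any of spray_can, cleaner_bottle, oil_can, glue_jar, pipe_socket, spanner, hammer from where it was at the start of the episode above 0.04 m or angle between any of spray_can, cleaner_bottle, oil_can, glue_jar, pipe_socket, spanner, hammer's own z axis and vertical above 0.5 rad).
It fails at once if the coupling is let go over the adaptor while still more than 15 mm from home (horizontal distance between coupling_seat and adaptor_top below 0.03 m and z of coupling_seat in the frame of adaptor_top above 0.015 m and contact force between the fingers and coupling below 0.05 N).
It also fails if it takes over 72 s, if anything falls off the work surface, if the arm or the gripper's body presses on something with over 40 N, if the wrist force passes 120 N, or if a joint passes its speed limit or range.

## Robot

A 6-joint arm with a two-finger parallel gripper is mounted at the origin on the work surface. World frame = base frame: x ahead of the robot, y to its left, z up, the work surface at z = 0. Lengths are in m, angles in rad, forces in N, time in s.
With the tool pointing down it reaches from about 0.3 to 0.775 m from the base axis. Payload 14.6 kg.
Tool frame: the origin (TCP) lies at the very end of the fingers, on their centre line; the grasp point (between the pads) lies 19 mm behind it; x points along the fingers, y is the direction in which the jaws open and shut, and the axes are right-handed (so a half turn about x gives the same grasp; the last joint's range is limited). The gripper opens to 94 mm and grips with 3 to 60 N. Pads are 16 mm wide; open, the fingers measure 119 mm over their backs; the gripper's body (75 mm by 177 mm) begins 78 mm behind the grasp point.
Start: joints at [1.146, 0.3, 1.521, -0, 1.321, -0.067], TCP at [0.193, 0.515, 0.17] pointing down, gripper open.
Joint ranges: [-3.03, 3.03], [-0.79, 2.21], [0.23, 2.52], [-1.04, 4.18], [0, 3.07], [-2.55, 2.55]. Speed limits (rad/s): [2.22, 2.22, 2.57, 3.14, 3.14, 3.14].

## Interface

Orientations are given as [roll, pitch, yaw] about the fixed x, y, z axes, in that order (R = Rz(yaw) Ry(pitch) Rx(roll)).
In Python, from station import ctrl, viewer, hand_in gives the robot as it stands. The module is installed in compiled form; this text tells all that it offers.
- The arm moves only by the tool play_rows, never from a script. Its argument "deltas" is a list that holds one entry, the list of rows, each a list of 7 numbers: the shift along the tool's x, y, z in mm, then the turn, a rotation vector about the tool's x, y, z in rad, then the finger opening in mm, from 0 to 94. In form: [[[dx, dy, dz, ax, ay, az, gripper], ...]]. A call has 1 to 10 rows; each row shifts and turns the commanded pose from where the row before left it, along the tool's axes as they then stand; what a row does not reach is not made up. A row lasts 1/10 s, in which the tool goes at most 50 mm and 8.59 degrees, less where a joint would pass 70% of its speed; a pose out of reach is approached as far as the arm can. A call with a gripper value outside its range is refused whole. The fingers move at their own pace and stop on an object; "grip_force" is the grip in N (left out, the last holds). Time passes only in rows, so rows that do not move let the fingers close. It gives the time, the measured TCP pose, the force and the opening at its end, in the units of the state.
- ctrl.get_obs(): the state, without advancing time (a new reading comes with each control period).
- viewer.camera(name): name is "side" or "top"; returns a dict with "img" (384x512x3 uint8, red, green, blue), "fx", "fy", "cx", "cy" (pixels), "rvec" (rotation vector, rad) and "tvec" (3), from world to camera coordinates, as OpenCV has them. Camera axes: x right, y down, z forward; pixel columns grow to the right and rows downward; lengths in m; the calibration is good to about 2 mm. A picture is of the moment at which its call begins. There is no depth.
- hand_in(): hands the job in, once; it reports no verdict.
The state is a dict: "time_s": time; "qpos": joint angles; "joint_vel": joint speeds; "tau": joint torques, N m; "ee_pos": TCP position; "eef_rot": TCP orientation; "force": force on the tool from outside, world axes, zero at the start; "moment": the same for the moment, N m; "grip_width": finger opening in m.
Only numpy, scipy, OpenCV 4.12 (cv2) and the standard library are available. Lean on these libraries where they do the work, as an engineer would, in place of code of your own. Each camera call takes 0.05 s, during which the arm holds its last target.

## Working session

There is one attempt and no reset: what is moved stays moved. The work goes in short steps, Python scripts to look and compute and a tool call to move; the robot and the scene stay as the last step left them, time stands still between calls to the robot, and variables do not carry over. Pictures are saved under pics/ and viewed, and the job is handed in when it is done.

Besides the shell and the picture viewer there is one more tool, called as a command line: name --argument value ..., lists and objects as JSON in quotes. play_rows: Moves the arm, as the interface text tells. Its arguments: {"type":"object","properties":{"deltas":{"type":"array","items":{"type":"array","items":{"type":"array","items":{"type":"number"}}}},"grip_force":{"type":"number"}},"required":["deltas"]}

```bash
mkdir -p pics; cat > h.py <<'E'
import numpy as np, cv2
from station import ctrl, viewer
def cam(n,fn=None,crop=None,s=1):
    c=viewer.camera(n); im=c['img'][:,:,::-1].copy()
    if fn:
        o=im if crop is None else im[crop[1]:crop[3],crop[0]:crop[2]]
        cv2.imwrite('pics/'+fn,cv2.resize(o,None,fx=s,fy=s,interpolation=cv2.INTER_CUBIC))
    return c
def K(c): return np.array([[c['fx'],0,c['cx']],[0,c['fy'],c['cy']],[0,0,1.]])
def ray(c,u,v):
    R=cv2.Rodrigues(np.array(c['rvec'],float))[0];t=np.array(c['tvec'],float).reshape(3)
    o=-R.T@t; d=R.T@np.array([(u-c['cx'])/c['fx'],(v-c['cy'])/c['fy'],1]); return o,d
def atz(c,u,v,z):
    o,d=ray(c,u,v); return o+d*(z-o[2])/d[2]
def proj(c,P):
    return cv2.projectPoints(np.array(P,float).reshape(-1,3),np.array(c['rvec'],float),np.array(c['tvec'],float),K(c),None)[0].reshape(-1,2)
E
python3 - <<'E'
from h import *
import pickle
d={}
for n in('top','side'):
    c=cam(n,n+'0.png',s=1.5625); d[n]=c
    o,_=ray(c,0,0); print(n,c['fx'],c['cx'],c['cy'],o)
pickle.dump(d,open('c0.pkl','wb'))
print(ctrl.get_obs())
E
```

```text
top 457.4652331943555 254.92157641041922 185.2306246438801 [0.26015239 0.00447656 1.50947227]
side 456.7798061882678 253.17907076450743 185.2141204202157 [-0.17508295 -1.16476836  1.06193097]
{'time_s': 0.1, 'qpos': array([ 1.14636914e+00,  3.00391712e-01,  1.52150487e+00, -5.35127848e-05,
        1.32066700e+00, -6.66008520e-02]), 'joint_vel': array([-0.00183414, -0.00079704, -0.00326553, -0.00112004,  0.00038509,
       -0.00045266]), 'tau': array([ 3.21647960e-03, -5.32635355e+01, -3.53289199e+01,  7.10139703e-02,
        2.34016153e-02, -1.08331852e-05]), 'ee_pos': array([0.19254377, 0.51492228, 0.16946212]), 'eef_rot': array([-1.58406097,  1.56982402, -1.94187403]), 'force': array([ 0.4446673 , -0.42584435, -0.08105505]), 'moment': array([ 0.02313482, -0.04758136,  0.02464124]), 'grip_width': 0.09398626508606221}
```

View pics/top0.png

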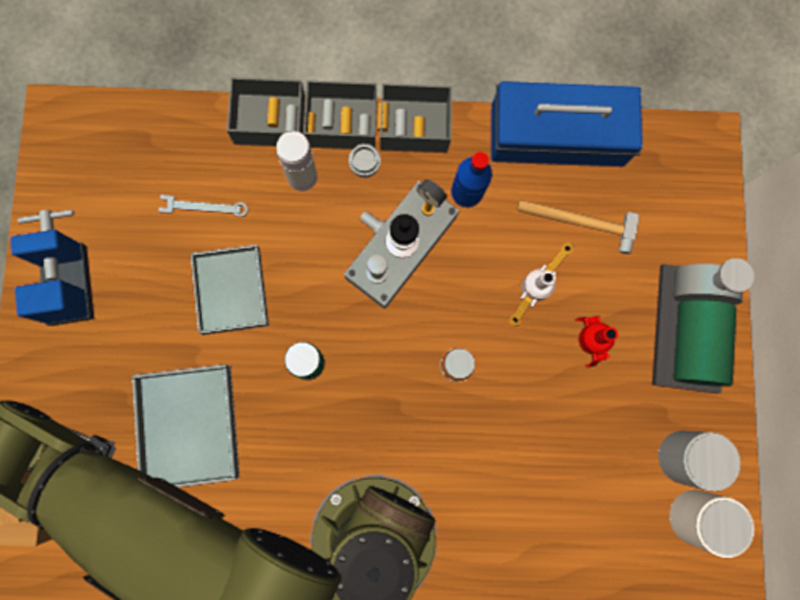

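View pics/side0.png

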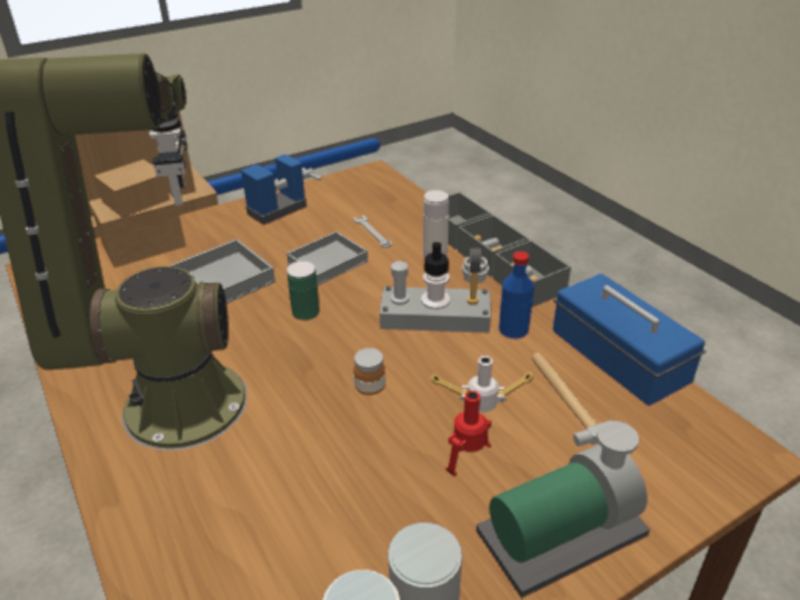

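Top view, in 1.5625x pixels:
- **Coupling:** the grey one with brass arms at (540,283). The red look-alike at (597,337) is not meant, and the plain pipe socket is at (365,160).
- **Tray:** the smaller one at (230,290). The larger is at (187,425).
- **Dust cap:** the black cap on the manifold at (403,230).

Next, close crops.

```bash
python3 - <<'E'
from h import *
import pickle
d=pickle.load(open('c0.pkl','rb'))
def crop(n,x0,y0,x1,y1,s,fn):
    im=d[n]['img'][y0:y1,x0:x1,::-1]; cv2.imwrite('pics/'+fn,cv2.resize(im,None,fx=s,fy=s,interpolation=cv2.INTER_CUBIC))
crop('top',210,105,400,245,4,'t_a.png')
crop('side',230,140,360,290,4,'s_a.png')
crop('top',75,145,185,225,5,'t_b.png')
E
```

```text
(no output)
```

View pics/t_a.png

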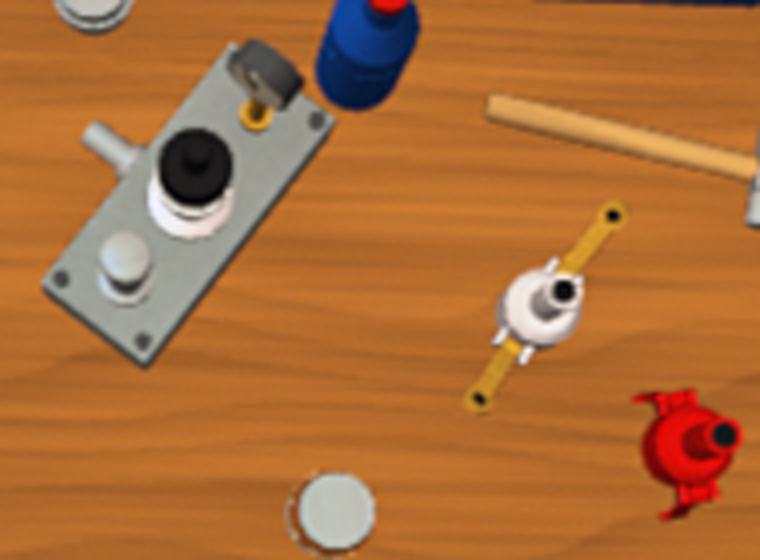

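View pics/s_a.png

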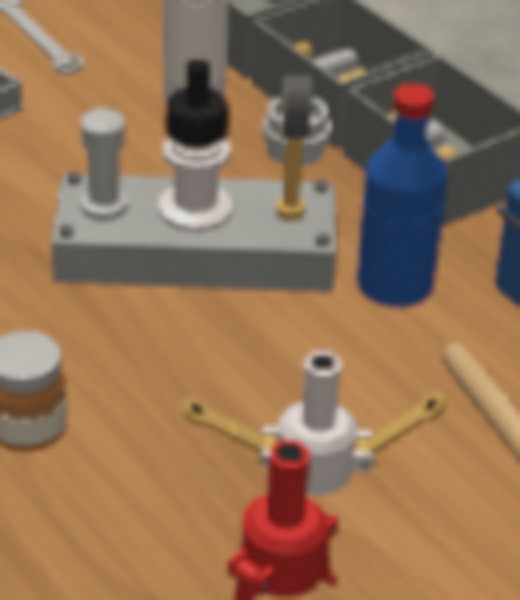

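View pics/t_b.png

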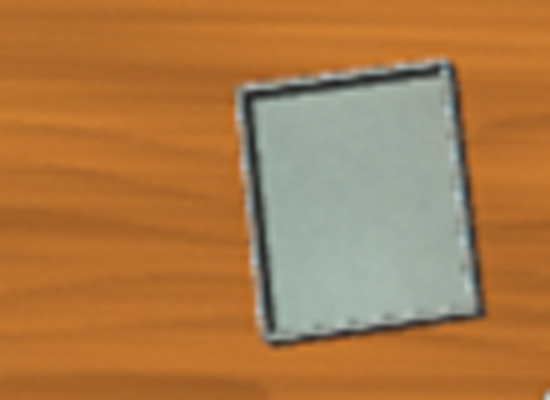

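```bash
python3 - <<'E'
from h import *
import pickle
d=pickle.load(open('c0.pkl','rb'));T=d['top'];S=d['side']
t=lambda u,v:(u/4+210-.4,v/4+105-.4)
s=lambda u,v:(u/4+230-.4,v/4+140-.4)
def tri(a,b):
    o1,d1=ray(T,*a);o2,d2=ray(S,*b)
    A=[];B=[]
    for o,dd in((o1,d1),(o2,d2)):
        dd=dd/np.linalg.norm(dd);P=np.eye(3)-np.outer(dd,dd);A.append(P);B.append(P@o)
    x,r,_,_=np.linalg.lstsq(np.vstack(A),np.hstack(B),rcond=None);return x.round(4),np.sqrt(r).round(4)
print('knobtop',tri(t(194,149),s(199,68)), atz(T,*t(194,149),.211))
print('tailtop',tri(t(564,290),s(322,362)), atz(T,*t(564,290),.115))
print('eye1',tri(t(613,214),s(432,404)))
print('eye2',tri(t(479,399),s(195,408)))
for p in [(61,278),(142,342),(317,120)]: print('bolt',atz(T,*t(*p),.05).round(4))
for p in [(42,286),(147,358),(333,118)]: print('cor',atz(T,*t(*p),.05).round(4))
print('vent',tri(t(125,250),s(104,120)),'gauge',tri(t(267,70),s(296,105)))
b=lambda u,v:(u/5+75-.4,v/5+145-.4)
cs=[atz(T,*b(*p),.035) for p in [(237,90),(452,62),(484,314),(266,343)]]
print('tray',np.round(cs,4),np.mean(cs,0))
# check known ee
for n in ('blue cap',(390,3)),('glue',(337,511)),('red tail',(724,435)): print(n[0],atz(T,*t(*n[1]),{'b':.21,'g':.08,'r':.115}[n[0][0]]).round(3))
print('hammer end',atz(T,*t(490,105),.02).round(3))
E
```

```text
knobtop (array([ 0.6083, -0.0381,  0.2066]), array([0.002])) [ 0.60581758 -0.03737299  0.211     ]
tailtop (array([ 0.528 , -0.3316,  0.1182]), array([0.])) [ 0.52863893 -0.33236382  0.115     ]
eye1 (array([ 0.6003, -0.382 ,  0.0773]), array([0.0008]))
eye2 (array([ 0.4474, -0.2753,  0.0661]), array([0.0004]))
bolt [0.5371 0.0623 0.05  ]
bolt [ 0.4868 -0.0049  0.05  ]
bolt [ 0.6771 -0.1435  0.05  ]
cor [0.53   0.0774 0.05  ]
cor [ 0.4739 -0.0093  0.05  ]
cor [ 0.6793 -0.1568  0.05  ]
vent (array([0.5413, 0.011 , 0.1489]), array([0.0004])) gauge (array([ 0.679 , -0.092 ,  0.1728]), array([0.0011]))
tray [[0.5667 0.3994 0.035 ]
 [0.5903 0.2611 0.035 ]
 [0.4249 0.2306 0.035 ]
 [0.4018 0.3686 0.035 ]] [0.495906   0.31493589 0.035     ]
blue cap [ 0.723 -0.18   0.21 ]
glue [ 0.354 -0.161  0.08 ]
red tail [ 0.419 -0.456  0.115]
hammer end [ 0.704 -0.293  0.02 ]
```

```bash
cat > p.py <<'E'
import numpy as np
from scipy.spatial.transform import Rotation as Ro
from station import ctrl
def cur():
    o=ctrl.get_obs(); return np.array(o['ee_pos']),Ro.from_euler('xyz',o['eef_rot']),o
def down(yaw,tilt=0,az=0):
    """tool x down, jaw axis at world angle yaw(deg); tilted so body leans toward az (deg) by tilt deg"""
    y=np.array([np.cos(np.radians(yaw)),np.sin(np.radians(yaw)),0]);x=np.array([0,0,-1.])
    R=Ro.from_matrix(np.c_[x,y,np.cross(x,y)])
    a=np.radians(az); axis=np.array([-np.sin(a),np.cos(a),0]) # rotates +z toward az
    return Ro.from_rotvec(axis*np.radians(tilt))*R
def plan(wps,g,ms=40,rs=.12,still=1,p0=None,R0=None):
    p,R,o=cur()
    if p0 is not None:p=np.array(p0)
    if R0 is not None:R=R0
    rows=[]
    for w in wps:
        P=np.array(w[0],float);Q=w[1]; gg=w[2] if len(w)>2 else g
        rv=(R.inv()*Q).as_rotvec(); n=max(1,int(np.ceil(max(np.linalg.norm(P-p)*1000/ms,np.linalg.norm(rv)/rs))))
        for i in range(n):
            p2=p+(P-p)/(n-i); st=Ro.from_rotvec(rv/n)
            d=R.inv().apply(p2-p)*1000
            rows.append([float(round(v,1)) for v in d]+[float(round(v,3)) for v in rv/n]+[gg])
            R=R*st; p=p2
    rows+= [[0,0,0,0,0,0,gg]]*still
    for i in range(0,len(rows),10): print(str(rows[i:i+10]).replace(' ',''))
    print(len(rows))
def show():
    p,R,o=cur();y=R.as_matrix()[:,1];x=R.as_matrix()[:,0]
    print('t',round(o['time_s'],2),'p',p.round(4),'x',x.round(3),'yaw',np.degrees(np.arctan2(y[1],y[0])).round(2),'q',np.round(o['qpos'],2),'F',np.round(o['force'],1),'g',round(o['grip_width'],4))
E
python3 - <<'E'
from p import *; from h import *
show()
import pickle
d=pickle.load(open('c0.pkl','rb'));T=d['top']
print('spray',atz(T,293/1.5625,143/1.5625,.19),'oil',atz(T,303/1.5625,360/1.5625,.13),'sock',atz(T,365/1.5625,158/1.5625,.05))
y=show
p,R,o=cur();m=R.as_matrix()
yw=np.degrees(np.arctan2(m[1,1],m[0,1]))
print(yw-np.degrees(o['qpos'][0]-o['qpos'][5]),yw-np.degrees(o['qpos'][0]+o['qpos'][5]))
plan([([.45,.30,.32],down(yw-20)),([.606,-.0375,.30],down(yw-60)),],60)
E
```

```text
t 0.1 p [0.1925 0.5149 0.1695] x [-0.    -0.001 -1.   ] yaw 69.5 q [ 1.15  0.3   1.52 -0.    1.32 -0.07] F [ 0.4 -0.4 -0.1] g 0.094
spray [0.75975025 0.17884058 0.19      ] oil [0.34719901 0.14499144 0.13      ] sock [0.78542041 0.04284365 0.05      ]
0.0007607401135203418 7.632656198416555
[[-15.0,-11.1,31.6,0.035,0.0,0.0,60],[-15.0,-10.0,32.0,0.035,0.0,0.0,60],[-15.0,-8.9,32.3,0.035,0.0,0.0,60],[-15.0,-7.8,32.6,0.035,0.0,0.0,60],[-15.0,-6.6,32.9,0.035,0.0,0.0,60],[-15.0,-5.5,33.1,0.035,0.0,0.0,60],[-15.1,-4.3,33.3,0.035,0.0,0.0,60],[-15.1,-3.1,33.4,0.035,0.0,0.0,60],[-15.1,-2.0,33.5,0.035,0.0,0.0,60],[-15.1,-0.8,33.5,0.035,0.0,0.0,60]]
[[2.0,-15.5,33.8,0.07,-0.0,0.0,60],[2.0,-13.1,34.8,0.07,-0.0,0.0,60],[2.0,-10.7,35.6,0.07,-0.0,0.0,60],[2.0,-8.2,36.3,0.07,-0.0,0.0,60],[2.0,-5.6,36.8,0.07,-0.0,0.0,60],[2.0,-3.0,37.1,0.07,-0.0,0.0,60],[2.0,-0.4,37.2,0.07,-0.0,0.0,60],[2.0,2.1,37.1,0.07,-0.0,0.0,60],[2.0,4.7,36.9,0.07,-0.0,0.0,60],[2.0,7.3,36.5,0.07,-0.0,0.0,60]]
[[0,0,0,0,0,0,60]]
21
```

play_rows --deltas '[[[-15,-11,31.5,0.035,0,0,60],[-15,-10,32,0.035,0,0,60],[-15,-9,32.3,0.035,0,0,60],[-15,-8,32.6,0.035,0,0,60],[-15,-6.6,33,0.035,0,0,60],[-15,-5.5,33,0.035,0,0,60],[-15,-4.3,33.3,0.035,0,0,60],[-15,-3,33.4,0.035,0,0,60],[-15,-2,33.5,0.035,0,0,60],[-15,-0.8,33.5,0.035,0,0,60]]]'

```text
time_s: 1.1
ee_pos: [0.4506, 0.2989, 0.3203]
eef_rot: [-1.945, 1.57, -2.655]
force: [-0.2, 0.9, -0.2]
grip_width: 0.06
```

play_rows --deltas '[[[2,-15.5,33.8,0.07,0,0,60],[2,-13,34.8,0.07,0,0,60],[2,-10.7,35.6,0.07,0,0,60],[2,-8.2,36.3,0.07,0,0,60],[2,-5.6,36.8,0.07,0,0,60],[2,-3,37,0.07,0,0,60],[2,-0.4,37.2,0.07,0,0,60],[2,2,37,0.07,0,0,60],[2,4.7,37,0.07,0,0,60],[2,7.3,36.5,0.07,0,0,60]]]'

```text
time_s: 2.1
ee_pos: [0.6056, -0.0393, 0.2995]
eef_rot: [-1.871, 1.57, 3.001]
force: [-1.0, 0.1, 0.8]
grip_width: 0.0597
```

```bash
python3 - <<'E'
from p import *; from h import *
cam('side','s1.png',(210,100,360,250),4)
show()
plan([([.6065,-.0378,.178],down(9.5))],60,ms=25,p0=None)
E
```

```text
t 2.15 p [ 0.6066 -0.0438  0.2982] x [-0.002 -0.001 -1.   ] yaw 8.73 q [-0.13  0.38  1.12 -0.    1.64 -0.28] F [ 1.7 -3.7 -0.8] g 0.0597
[[24.0,0.2,-1.2,-0.003,0.0,0.0,60],[24.0,0.2,-1.2,-0.003,0.0,0.0,60],[24.0,0.2,-1.2,-0.003,0.0,0.0,60],[24.0,0.2,-1.2,-0.003,0.0,0.0,60],[24.0,0.2,-1.2,-0.003,0.0,0.0,60],[0,0,0,0,0,0,60]]
6
```

View pics/s1.png

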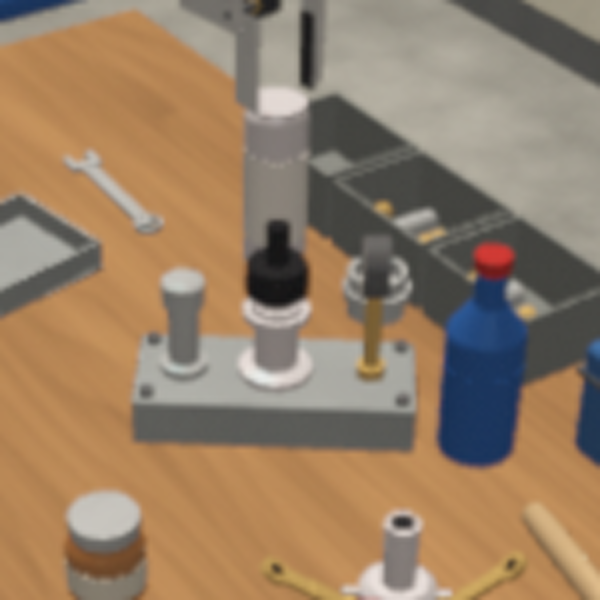

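The fingers straddle the knob at (278,230) in the side crop, and the gauge and vent are clear. Going down.

play_rows --deltas '[[[24,0,0,0,0,0,60],[24,0,0,0,0,0,60],[24,0,0,0,0,0,60],[24,0,0,0,0,0,60],[24,0,0,0,0,0,60],[0,0,0,0,0,0,60],[0,0,0,0,0,0,60]]]'

```text
time_s: 2.85
ee_pos: [0.6053, -0.0378, 0.1805]
eef_rot: [-1.797, 1.571, 3.078]
force: [-0.1, 0.3, 0.3]
grip_width: 0.06
```

```bash
python3 - <<'E'
from p import *; from h import *
show()
c=cam('side','s2.png',(230,130,330,230),6)
cam('top','t2.png',(210,105,310,205),6)
print(proj(c,[[.6065,-.0378,.211]]))
E
```

```text
t 2.85 p [ 0.6053 -0.0378  0.1805] x [-0.  0. -1.] yaw 9.34 q [-0.12  0.42  1.33 -0.    1.39 -0.29] F [-0.1  0.3  0.3] g 0.06
[[278.49498134 155.74755086]]
```

View pics/s2.png

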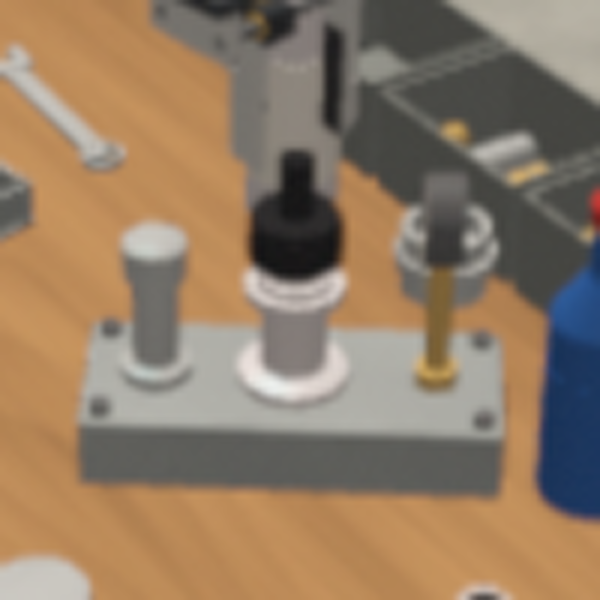

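View pics/t2.png

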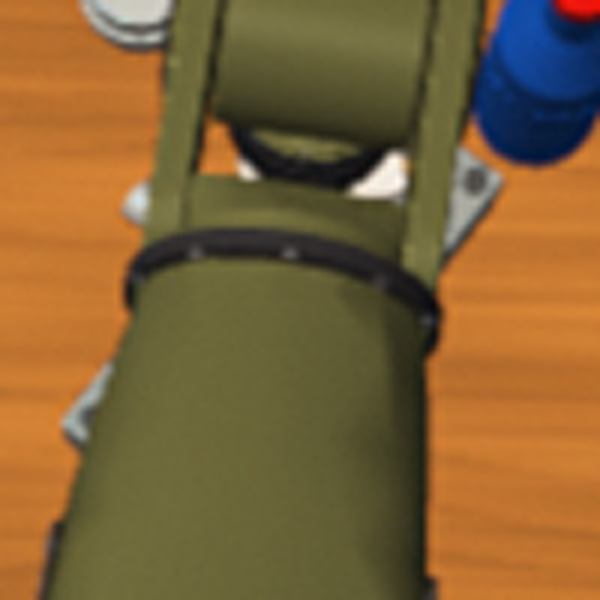

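```bash
python3 - <<'E'
from p import *; from h import *
p,R,o=cur(); m=R.as_matrix()
import pickle; c=pickle.load(open('c0.pkl','rb'))['side']
for s in(-.03,.03): print((proj(c,[p+m[:,1]*s])-[230,130])*6)
print((proj(c,[[.6053,-.0378,.211],[.6053,-.0378,.171],[.607,-.039,.171],[.607,-.039,.165]])-[230,130])*6)
E
```

```text
[[252.05691948 215.90762017]]
[[325.61480797 178.87502047]]
[[289.27468116 155.07436945]
 [288.18614095 212.29438456]
 [291.68725428 212.3698714 ]
 [291.51916475 220.81307482]]
```

play_rows --deltas '[[[3,1,1,0,0,0,60],[0,0,0,0,0,0,15],[0,0,0,0,0,0,15],[0,0,0,0,0,0,15],[0,0,0,0,0,0,15],[0,0,0,0,0,0,15]]]' --grip_force 25

```text
time_s: 3.55
ee_pos: [0.6064, -0.0386, 0.177]
eef_rot: [0.679, 1.571, -0.729]
force: [0.3, -0.6, 0.7]
grip_width: 0.0235
```

```bash
python3 - <<'E'
from p import *; from h import *
show()
c=cam('side','s3.png',(230,130,330,230),6)
p,R,o=cur()
plan([(p+[0,0,.12],R),([.52,.28,.30],down(9.3)),([.496,.315,.16],down(9.3))],15,still=2)
E
```

```text
t 3.55 p [ 0.6064 -0.0386  0.177 ] x [ 0. -0. -1.] yaw 9.34 q [-0.12  0.42  1.34 -0.    1.38 -0.29] F [ 0.3 -0.6  0.7] g 0.0235
[[-40.0,0.0,0.0,0.0,0.0,0.0,15],[-40.0,0.0,0.0,0.0,0.0,0.0,15],[-40.0,0.0,0.0,0.0,0.0,0.0,15],[-0.3,-3.7,-36.5,0.0,0.0,-0.0,15],[-0.3,-3.7,-36.5,0.0,0.0,-0.0,15],[-0.3,-3.7,-36.5,0.0,0.0,-0.0,15],[-0.3,-3.7,-36.5,0.0,0.0,-0.0,15],[-0.3,-3.7,-36.5,0.0,0.0,-0.0,15],[-0.3,-3.7,-36.5,0.0,0.0,-0.0,15],[-0.3,-3.7,-36.5,0.0,0.0,-0.0,15]]
[[-0.3,-3.7,-36.5,0.0,0.0,-0.0,15],[-0.3,-3.7,-36.5,0.0,0.0,-0.0,15],[35.0,-4.5,-9.6,0.0,-0.0,0.0,15],[35.0,-4.5,-9.6,0.0,-0.0,0.0,15],[35.0,-4.5,-9.6,0.0,-0.0,0.0,15],[35.0,-4.5,-9.6,0.0,-0.0,0.0,15],[0,0,0,0,0,0,15],[0,0,0,0,0,0,15]]
18
```

View pics/s3.png

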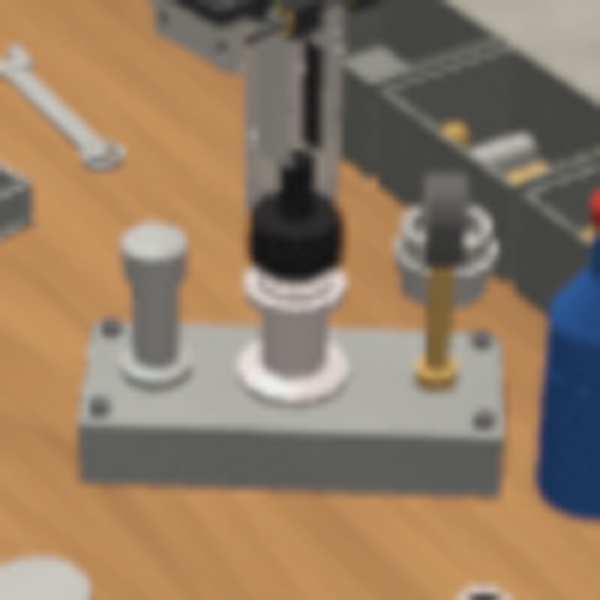

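The fingers are around the knob at (297,180) and still closing. Next: finish the grip and lift.

play_rows --deltas '[[[0,0,0,0,0,0,15],[0,0,0,0,0,0,15],[-20,0,0,0,0,0,15],[-30,0,0,0,0,0,15],[-30,0,0,0,0,0,15],[-30,0,0,0,0,0,15],[0,0,0,0,0,0,15],[0,0,0,0,0,0,15]]]'

```text
time_s: 4.4
ee_pos: [0.6064, -0.0386, 0.2868]
eef_rot: [1.242, 1.57, -0.166]
force: [1.1, -0.2, -1.2]
grip_width: 0.0149
```

```bash
python3 - <<'E'
from p import *; from h import *
show()
c=cam('side','s4.png',(230,90,330,190),6)
p,R,o=cur()
plan([([.52,.28,.27],down(9.3)),([.496,.315,.18],down(9.3))],15,still=1)
E
```

```text
t 4.4 p [ 0.6064 -0.0386  0.2868] x [ 0. -0. -1.] yaw 9.34 q [-0.12  0.38  1.15 -0.    1.61 -0.29] F [ 1.1 -0.2 -1.2] g 0.0149
[[1.8,-3.7,-36.5,0.0,-0.0,0.0,15],[1.8,-3.7,-36.5,0.0,-0.0,0.0,15],[1.8,-3.7,-36.5,0.0,-0.0,0.0,15],[1.8,-3.7,-36.5,0.0,-0.0,0.0,15],[1.8,-3.7,-36.5,0.0,-0.0,0.0,15],[1.8,-3.7,-36.5,0.0,-0.0,0.0,15],[1.8,-3.7,-36.5,0.0,-0.0,0.0,15],[1.8,-3.7,-36.5,0.0,-0.0,0.0,15],[1.8,-3.7,-36.5,0.0,-0.0,0.0,15],[30.0,-6.0,-12.8,-0.0,-0.0,-0.0,15]]
[[30.0,-6.0,-12.8,-0.0,-0.0,-0.0,15],[30.0,-6.0,-12.8,-0.0,-0.0,-0.0,15],[0,0,0,0,0,0,15]]
13
```

View pics/s4.png

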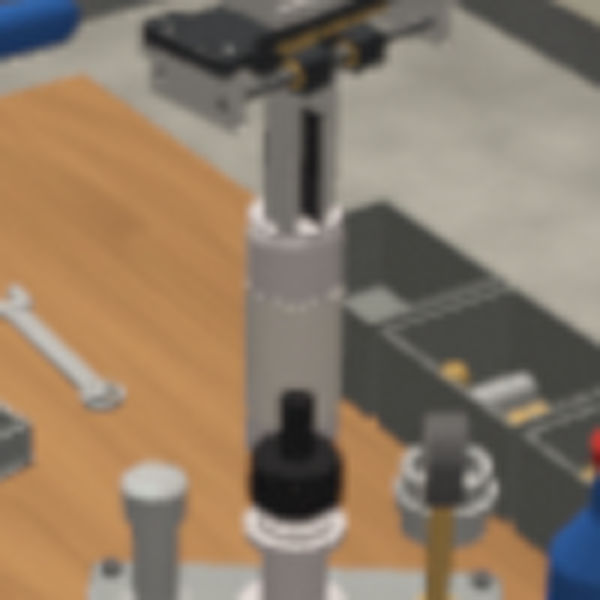

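```bash
python3 - <<'E'
from p import *; from h import *
p,R,o=cur()
c=cam('side'); print((proj(c,[p,p+[0,0,.02]])-[230,90])*6)
c=cam('top','t4.png',(200,80,320,200),5); print((proj(c,[p])-[200,80])*5)
E
```

```text
[[293.33648128 283.53158592]
 [293.93867826 252.63955152]]
[[298.00073512 273.96618255]]
```

View pics/t4.png

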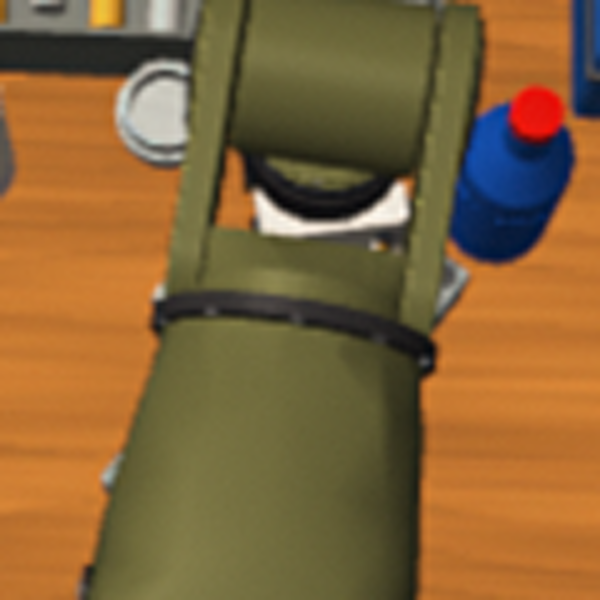

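```bash
python3 - <<'E'
from p import *; from h import *
import pickle
c=pickle.load(open('c0.pkl','rb'))['side']
p=np.array([.6066,-.0438,.2982]);m=down(8.7).as_matrix()
for s in(-.03,.03): print((proj(c,[p+m[:,1]*s])-[210,100])*4)
p=np.array([.19254,.51492,.16946]);m=down(69.5).as_matrix()
for s in(-.047,0,.047): print((proj(c,[p+m[:,1]*s])-[70,20])*5)
im=c['img'][20:160,70:190,::-1]; cv2.imwrite('pics/s0f.png',cv2.resize(im,None,fx=5,fy=5,interpolation=cv2.INTER_CUBIC)[:600])
cam('side','s5.png',(250,85,310,185),6)
E
```

```text
[[253.63518795 150.44293764]]
[[305.33207252 127.31163541]]
[[229.50503494 595.19009755]]
[[232.33164592 566.87789089]]
[[235.04526661 539.69742985]]
```

View pics/s0f.png

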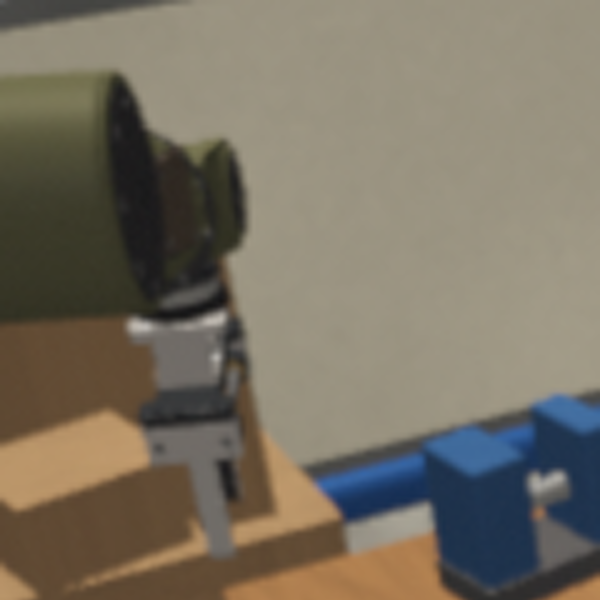

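View pics/s5.png

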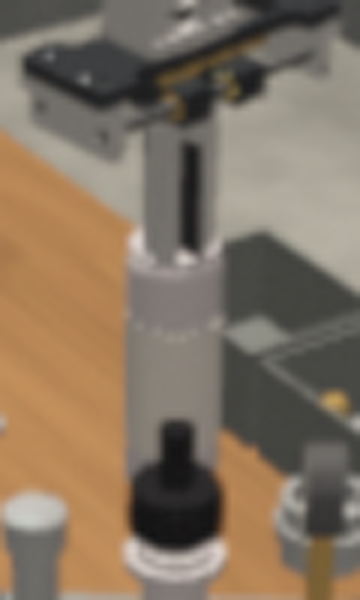

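The side view shows the real fingertips about 36 mm higher than the reported TCP. At the start pose the tip appears at row 558 against 595 predicted. In the last crop it appears at about row 255, against about 310 predicted at that scale. That explains the missed grip. I'll reopen, descend in steps watching the force, and check with the picture.

play_rows --deltas '[[[0,0,0,0,0,0,60],[0,0,0,0,0,0,60],[25,0,0,0,0,0,60],[30,0,0,0,0,0,60],[30,0,0,0,0,0,60],[20,0,0,0,0,0,60],[10,0,0,0,0,0,60],[0,0,0,0,0,0,60]]]'

```text
time_s: 5.4
ee_pos: [0.606, -0.0386, 0.171]
eef_rot: [-1.861, 1.569, 3.014]
force: [-0.3, -0.3, 0.2]
grip_width: 0.0601
```

```bash
python3 - <<'E'
from p import *; from h import *
show()
c=cam('side','s6.png',(240,120,320,200),7)
E
```

```text
t 5.4 p [ 0.606  -0.0386  0.171 ] x [-0.002  0.    -1.   ] yaw 9.34 q [-0.12  0.43  1.34  0.    1.37 -0.29] F [-0.3 -0.3  0.2] g 0.0601
```

View pics/s6.png

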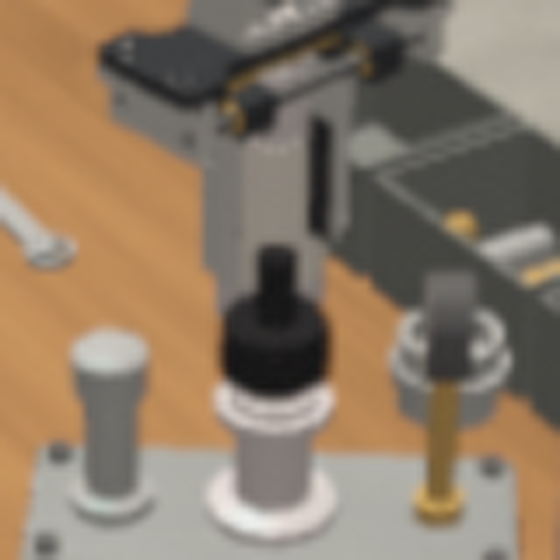

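play_rows --deltas '[[[10,0,0,0,0,0,60],[10,0,0,0,0,0,60],[0,0,0,0,0,0,60],[0,0,0,0,0,0,60]]]'

```text
time_s: 5.85
ee_pos: [0.6063, -0.0386, 0.1519]
eef_rot: [-1.941, 1.571, 2.935]
force: [0.1, 0.2, -0.2]
grip_width: 0.0598
```

```bash
python3 - <<'E'
from p import *; from h import *
show()
c=cam('side','s7.png',(240,120,320,200),7)
E
```

```text
t 5.85 p [ 0.6063 -0.0386  0.1519] x [-0.  0. -1.] yaw 9.34 q [-0.12  0.44  1.37  0.    1.33 -0.29] F [ 0.1  0.2 -0.2] g 0.0598
```

View pics/s7.png

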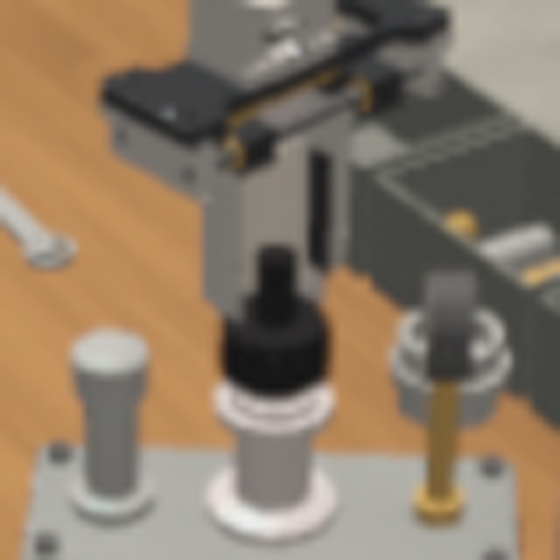

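```bash
python3 - <<'E'
from p import *; from h import *
c=cam('side','s8.png',(260,140,295,180),15)
p,R,o=cur();m=R.as_matrix()
# where would the finger corners be for offset k behind
for k in (0,.036):
  for s in (-.030,-.043):
    for z in(-.008,.008):
      print(k,s,z,((proj(c,[p-m[:,0]*k+m[:,1]*s+m[:,2]*z])-[260,140])*15).round(0))
print(((proj(c,[[.607,-.039,.211],[.607,-.039,.171],[.607,-.039,.139]])-[260,140])*15).round(0))
E
```

```text
0 -0.03 -0.008 [[161. 479.]]
0 -0.03 0.008 [[207. 507.]]
0 -0.043 -0.008 [[120. 500.]]
0 -0.043 0.008 [[166. 528.]]
0.036 -0.03 -0.008 [[162. 352.]]
0.036 -0.03 0.008 [[208. 380.]]
0.036 -0.043 -0.008 [[121. 372.]]
0.036 -0.043 0.008 [[167. 400.]]
[[282. 238.]
 [279. 381.]
 [277. 492.]]
```

View pics/s8.png

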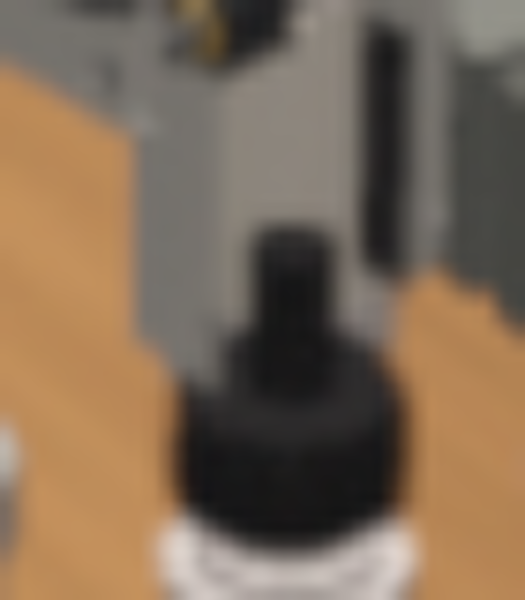

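The zoom shows the near fingertip in front of the cap at (140–215, 340–388), with the knob at (293,230) between the fingers. The offset is along the fingers, about 37 mm. I'll go 11 mm lower and grip.

play_rows --deltas '[[[6,0,0,0,0,0,60],[4,0,0,0,0,0,60],[0,0,0,0,0,0,15],[0,0,0,0,0,0,15],[0,0,0,0,0,0,15],[0,0,0,0,0,0,15],[0,0,0,0,0,0,15],[0,0,0,0,0,0,15],[0,0,0,0,0,0,15]]]' --grip_force 25

```text
time_s: 6.85
ee_pos: [0.6064, -0.0386, 0.1421]
eef_rot: [1.228, 1.571, -0.18]
force: [0.3, 0.5, 0.3]
grip_width: 0.0213
```

play_rows --deltas '[[[-15,0,0,0,0,0,15],[-25,0,0,0,0,0,15],[-25,0,0,0,0,0,15],[-25,0,0,0,0,0,15],[-25,0,0,0,0,0,15],[0,0,0,0,0,0,15]]]'

```text
time_s: 7.45
ee_pos: [0.6073, -0.0387, 0.2603]
eef_rot: [1.289, 1.566, -0.119]
force: [0.1, -0.7, -0.4]
grip_width: 0.0216
```

```bash
python3 - <<'E'
from p import *; from h import *
show()
cam('side','s9.png',(230,80,330,180),6)
p,R,o=cur()
plan([([.52,.28,.24],down(9.3)),([.496,.315,.16],down(9.3))],15,still=1)
E
```

```text
t 7.45 p [ 0.6073 -0.0387  0.2603] x [ 0.005 -0.001 -1.   ] yaw 9.34 q [-0.12  0.38  1.2   0.    1.55 -0.29] F [ 0.1 -0.7 -0.4] g 0.0216
[[1.9,-3.8,-36.5,0.0,0.0,-0.0,15],[2.0,-3.8,-36.5,0.0,0.0,-0.0,15],[2.0,-3.8,-36.5,0.0,0.0,-0.0,15],[2.0,-3.8,-36.5,0.0,0.0,-0.0,15],[2.0,-3.8,-36.5,0.0,0.0,-0.0,15],[2.0,-3.8,-36.5,0.0,0.0,-0.0,15],[2.0,-3.8,-36.5,0.0,0.0,-0.0,15],[2.0,-3.8,-36.5,0.0,0.0,-0.0,15],[2.0,-3.8,-36.5,0.0,0.0,-0.0,15],[26.7,-6.0,-12.8,0.0,0.0,0.0,15]]
[[26.7,-6.0,-12.8,0.0,0.0,0.0,15],[26.7,-6.0,-12.8,0.0,0.0,0.0,15],[0,0,0,0,0,0,15]]
13
```

View pics/s9.png

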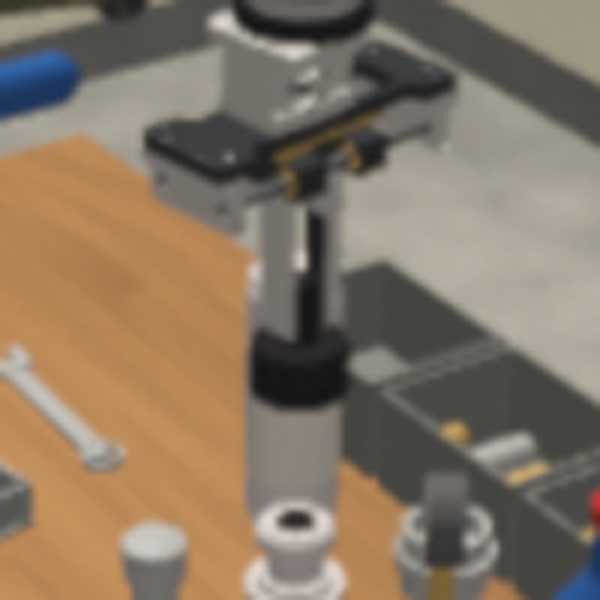

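The cap is in the grip at (297,370) and the adaptor is bare. On to the tray. When gripped, the cap's rim is about 3 mm below the reported z.

play_rows --deltas '[[[0,-3.8,-36.5,0,0,0,15],[0,-3.8,-36.5,0,0,0,15],[0,-3.8,-36.5,0,0,0,15],[0,-3.8,-36.5,0,0,0,15],[0,-3.8,-36.5,0,0,0,15],[2,-3.8,-36.5,0,0,0,15],[10,-3.8,-36.5,0,0,0,15],[20,-3.8,-36.5,0,0,0,15],[20,-3.8,-36.5,0,0,0,15],[20,-6,-13,0,0,0,15]]]'

```text
time_s: 8.5
ee_pos: [0.5096, 0.2942, 0.1821]
eef_rot: [-1.424, 1.568, -2.83]
force: [0.7, -0.4, -1.0]
grip_width: 0.0212
```

play_rows --deltas '[[[27,-6,-13,0,0,0,15],[27,-6,-13,0,0,0,15],[20,0,0,0,0,0,15],[0,0,0,0,0,0,15],[0,0,0,0,0,0,15]]]'

```text
time_s: 9.0
ee_pos: [0.495, 0.3153, 0.1106]
eef_rot: [-1.204, 1.57, -2.612]
force: [-1.2, -0.4, 0.4]
grip_width: 0.0214
```

```bash
python3 - <<'E'
from p import *; from h import *
show()
cam('side','s10.png',(130,80,290,200),5)
c=cam('top','t10.png',(60,120,380,260),2.5)
t=lambda u,v:(u/4+210-.4,v/4+105-.4)
plan([([.496,.315,.012],down(9.3))],15,ms=25,still=2)
import pickle;
im=c['img'][105:245,210:400,::-1];cv2.imwrite('pics/t10b.png',cv2.resize(im,None,fx=4,fy=4,interpolation=cv2.INTER_CUBIC))
pickle.dump(c,open('ct10.pkl','wb'))
E
```

```text
t 9.0 p [0.495  0.3153 0.1106] x [-0.001 -0.001 -1.   ] yaw 9.33 q [ 0.5   0.43  1.48 -0.    1.23  0.34] F [-1.2 -0.4  0.4] g 0.0214
[[25.0,0.0,0.1,0.0,-0.0,-0.0,15],[25.0,0.0,0.1,0.0,-0.0,-0.0,15],[25.0,0.0,0.1,0.0,-0.0,-0.0,15],[25.0,0.0,0.1,0.0,-0.0,-0.0,15],[0,0,0,0,0,0,15],[0,0,0,0,0,0,15]]
6
```

View pics/s10.png

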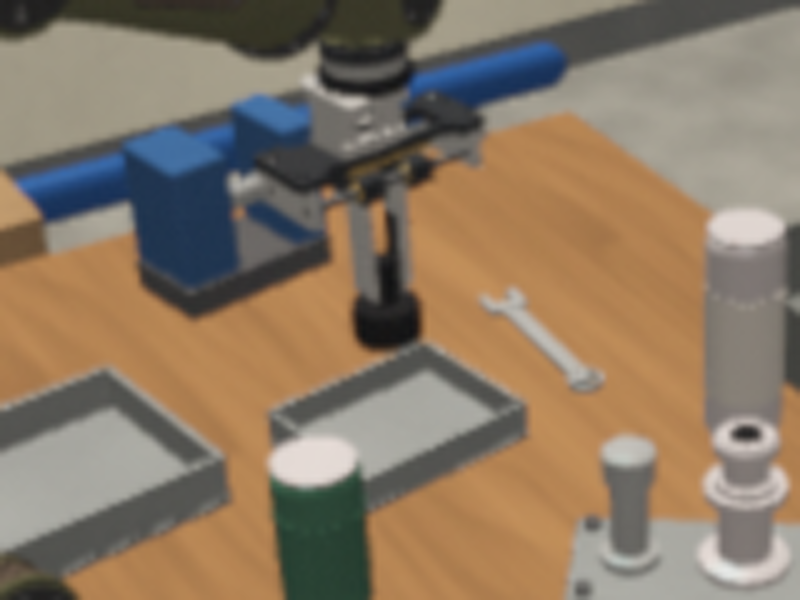

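View pics/t10b.png

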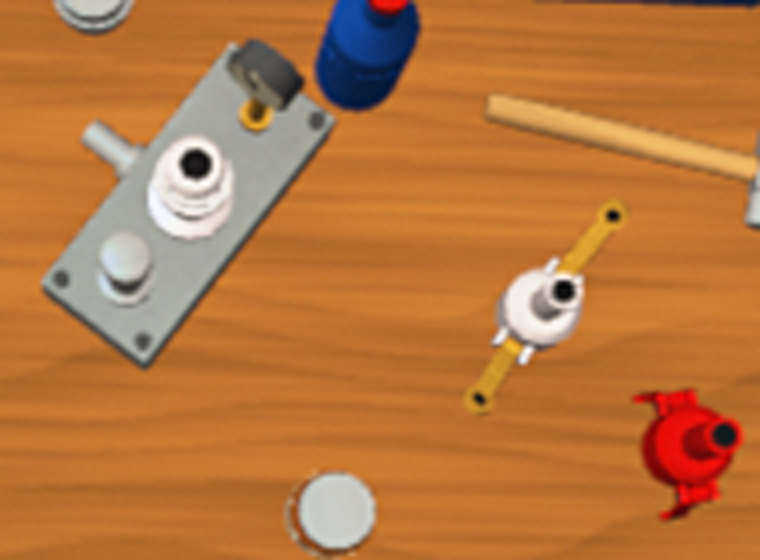

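play_rows --deltas '[[[25,0,0,0,0,0,15],[25,0,0,0,0,0,15],[25,0,0,0,0,0,15],[24,0,0,0,0,0,15],[0,0,0,0,0,0,15],[0,0,0,0,0,0,60],[0,0,0,0,0,0,60],[0,0,0,0,0,0,60],[0,0,0,0,0,0,60],[0,0,0,0,0,0,60]]]'

```text
time_s: 10.1
ee_pos: [0.4954, 0.3156, 0.0124]
eef_rot: [1.906, 1.57, 0.498]
force: [0.1, 0.2, -0.8]
grip_width: 0.0575
```

```bash
python3 - <<'E'
from p import *; from h import *
show()
S=cam('side','s11.png',(130,80,290,200),5)
import pickle
T=pickle.load(open('ct10.pkl','rb'))
t=lambda u,v:(u/4+210-.4,v/4+105-.4)
def tri(a,b):
    A=[];B=[]
    for o,dd in(ray(T,*a),ray(S,*b)):
        dd=dd/np.linalg.norm(dd);P=np.eye(3)-np.outer(dd,dd);A.append(P);B.append(P@o)
    x,r,_,_=np.linalg.lstsq(np.vstack(A),np.hstack(B),rcond=None);return x.round(4),np.sqrt(r).round(4)
print('adaptor',tri(t(196,163),(746/5+130-.4,433/5+80-.4)),atz(T,*t(196,163),.165),atz(S,746/5+130-.4,433/5+80-.4,.165))
p,R,o=cur()
plan([(p+[0,0,.19],R)],60,still=0)
E
```

```text
t 10.1 p [0.4954 0.3156 0.0124] x [ 0.001  0.    -1.   ] yaw 9.34 q [ 0.5   0.55  1.56 -0.    1.03  0.34] F [ 0.1  0.2 -0.8] g 0.0575
adaptor (array([ 0.6065, -0.0406,  0.1686]), array([0.0003])) [ 0.60721718 -0.04066129  0.165     ] [ 0.60985339 -0.03615649  0.165     ]
[[-38.0,0.0,-0.0,0.0,0.0,0.0,60],[-38.0,0.0,-0.0,0.0,0.0,0.0,60],[-38.0,0.0,-0.0,0.0,0.0,0.0,60],[-38.0,0.0,-0.0,0.0,0.0,0.0,60],[-38.0,0.0,-0.0,0.0,0.0,0.0,60]]
5
```

View pics/s11.png

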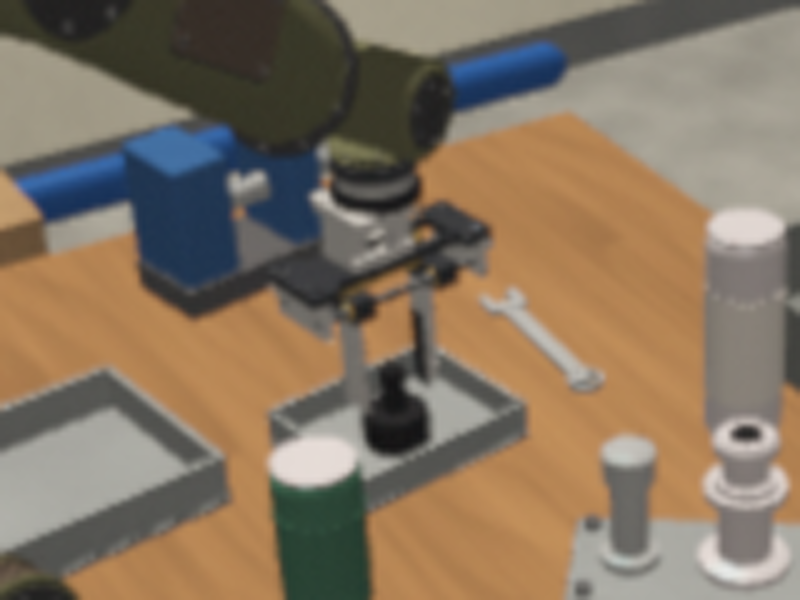

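The cap sits in the small tray at (396,420) and is released. Next the coupling: jaws across the arms, yaw 55°.

```bash
python3 - <<'E'
from p import *
p,R,o=cur()
plan([(p+[0,0,.20],R),([.528,-.331,.20],down(55.1)),([.528,-.331,.11],down(55.1))],60,still=1)
E
```

```text
[[-40.0,0.0,-0.0,0.0,0.0,0.0,60],[-40.0,0.0,-0.0,0.0,0.0,0.0,60],[-40.0,0.0,-0.0,0.0,0.0,0.0,60],[-40.0,0.0,-0.0,0.0,0.0,0.0,60],[-40.0,0.0,-0.0,0.0,0.0,0.0,60],[0.7,-4.3,37.8,-0.047,0.0,-0.0,60],[0.7,-6.1,37.6,-0.047,0.0,-0.0,60],[0.7,-7.8,37.3,-0.047,0.0,-0.0,60],[0.7,-9.6,36.9,-0.047,0.0,-0.0,60],[0.7,-11.3,36.4,-0.047,0.0,-0.0,60]]
[[0.7,-13.0,35.8,-0.047,0.0,-0.0,60],[0.7,-14.6,35.2,-0.047,0.0,-0.0,60],[0.7,-16.3,34.4,-0.047,0.0,-0.0,60],[0.7,-17.9,33.6,-0.047,0.0,-0.0,60],[0.7,-19.4,32.8,-0.047,0.0,-0.0,60],[0.7,-20.9,31.8,-0.047,0.0,-0.0,60],[0.7,-22.4,30.8,-0.047,0.0,-0.0,60],[0.7,-23.8,29.7,-0.047,0.0,-0.0,60],[0.7,-25.2,28.6,-0.047,0.0,-0.0,60],[0.7,-26.5,27.3,-0.047,0.0,-0.0,60]]
[[0.7,-27.8,26.1,-0.047,0.0,-0.0,60],[0.7,-29.0,24.7,-0.047,0.0,-0.0,60],[30.0,0.0,0.0,0.0,-0.0,0.0,60],[30.0,0.0,0.0,0.0,-0.0,0.0,60],[30.0,0.0,0.0,0.0,-0.0,0.0,60],[0,0,0,0,0,0,60]]
26
```

play_rows --deltas '[[[-40,0,0,0,0,0,60],[-40,0,0,0,0,0,60],[-40,0,0,0,0,0,60],[-40,0,0,0,0,0,60],[-40,0,0,0,0,0,60],[0,-4.3,37.8,-0.047,0,0,60],[0,-6,37.6,-0.047,0,0,60],[0,-7.8,37.3,-0.047,0,0,60],[0,-9.6,37,-0.047,0,0,60],[0,-11.3,36.4,-0.047,0,0,60]]]'

```text
time_s: 11.15
ee_pos: [0.5046, 0.1238, 0.2122]
eef_rot: [1.28, 1.571, 0.109]
force: [0.1, 0.7, 0.4]
grip_width: 0.0602
```

play_rows --deltas '[[[0,-13,35.8,-0.047,0,0,60],[0,-14.6,35.2,-0.047,0,0,60],[0,-16.3,34.4,-0.047,0,0,60],[0,-18,33.6,-0.047,0,0,60],[0,-19.4,32.8,-0.047,0,0,60],[0,-21,31.8,-0.047,0,0,60],[0,-22.4,30.8,-0.047,0,0,60],[0,-23.8,29.7,-0.047,0,0,60],[0,-25.2,28.6,-0.047,0,0,60],[0,-26.5,27.3,-0.047,0,0,60]]]'

```text
time_s: 12.15
ee_pos: [0.5238, -0.2568, 0.2121]
eef_rot: [0.309, 1.571, -0.392]
force: [1.1, 1.0, -0.4]
grip_width: 0.0603
```

play_rows --deltas '[[[0,-27.8,26,-0.047,0,0,60],[0,-29,24.7,-0.047,0,0,60],[30,0,0,0,0,0,60],[30,0,0,0,0,0,60],[20,0,0,0,0,0,60],[0,0,0,0,0,0,60],[0,0,0,0,0,0,60]]]'

```text
time_s: 12.85
ee_pos: [0.528, -0.3314, 0.1328]
eef_rot: [0.029, 1.57, -0.58]
force: [-0.7, 0.2, -0.5]
grip_width: 0.0602
```

```bash
python3 - <<'E'
from p import *; from h import *
show()
S=cam('side','s12.png',(270,160,370,260),6)
p,R,o=cur();m=R.as_matrix()
print([((proj(S,[p-m[:,0]*.037+m[:,1]*s])-[270,160])*6).round(0) for s in (-.03,.03)])
plan([([.528,-.3315,.031],down(55.1))],60,ms=25)
E
```

```text
t 12.85 p [ 0.528  -0.3314  0.1328] x [ 0. -0. -1.] yaw 55.12 q [-0.62  0.49  1.34  0.    1.31 -1.58] F [-0.7  0.2 -0.5] g 0.0602
[array([[250., 381.]]), array([[244., 306.]])]
[[20.5,-0.0,-0.1,0.0,0.0,0.0,60],[20.5,-0.0,-0.1,0.0,0.0,0.0,60],[20.5,-0.0,-0.1,0.0,0.0,0.0,60],[20.5,-0.0,-0.1,0.0,0.0,0.0,60],[20.5,-0.0,-0.1,0.0,0.0,0.0,60],[0,0,0,0,0,0,60]]
6
```

View pics/s12.png

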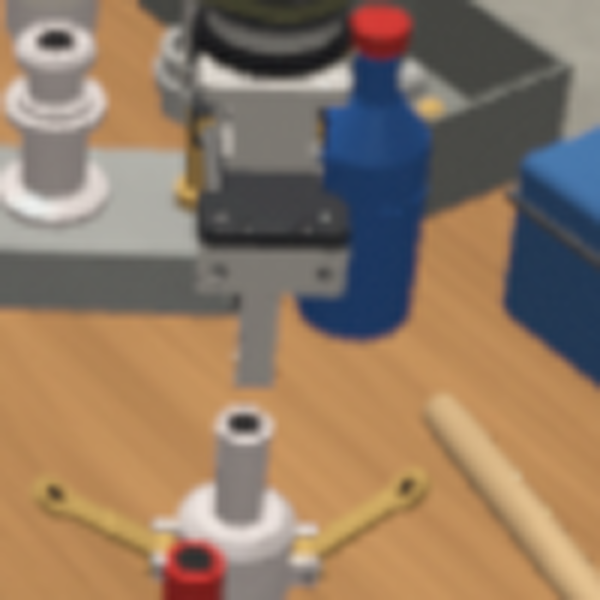

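The near finger at (257,387) is in line with the tail at (244,425), about 2–4 mm off along tool z. I'll correct half of that, descend and grip.

play_rows --deltas '[[[20,0,-1,0,0,0,60],[20,0,-1,0,0,0,60],[20,0,-1,0,0,0,60],[20,0,0,0,0,0,60],[15,0,0,0,0,0,60],[7,0,0,0,0,0,60],[0,0,0,0,0,0,60],[0,0,0,0,0,0,60]]]'

```text
time_s: 13.7
ee_pos: [0.5258, -0.3299, 0.031]
eef_rot: [-0.016, 1.569, -0.625]
force: [-0.0, 0.7, 0.2]
grip_width: 0.06
```

```bash
python3 - <<'E'
from p import *; from h import *
show()
S=cam('side','s13.png',(270,180,350,260),7)
E
```

```text
t 13.7 p [ 0.5258 -0.3299  0.031 ] x [ 0.001 -0.001 -1.   ] yaw 55.12 q [-0.62  0.59  1.44 -0.    1.11 -1.58] F [-0.   0.7  0.2] g 0.06
```

View pics/s13.png

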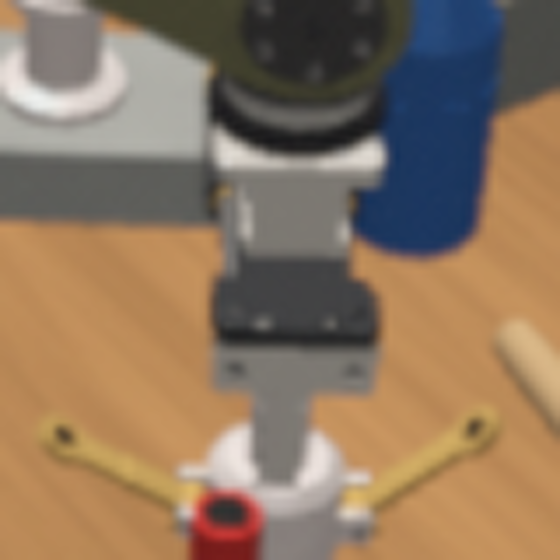

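The near finger at x 280 sits over the collar centre at x 277, so alignment is within about 1 mm. Closing.

play_rows --deltas '[[[0,0,-1,0,0,0,60],[0,0,0,0,0,0,20],[0,0,0,0,0,0,20],[0,0,0,0,0,0,20],[0,0,0,0,0,0,20],[0,0,0,0,0,0,20],[0,0,0,0,0,0,20]]]' --grip_force 45

```text
time_s: 14.45
ee_pos: [0.5246, -0.3288, 0.0299]
eef_rot: [2.189, 1.571, 1.58]
force: [0.5, 0.8, -0.5]
grip_width: 0.0273
```

```bash
python3 - <<'E'
from p import *
show()
p,R,o=cur()
plan([(p+[0,0,.20],R),([.6065,-.0395,.231],down(-20))],20,still=1,ms=35)
E
```

```text
t 14.45 p [ 0.5246 -0.3288  0.0299] x [-0.  0. -1.] yaw 55.12 q [-0.62  0.59  1.44  0.    1.11 -1.58] F [ 0.5  0.8 -0.5] g 0.0273
[[-33.3,0.0,-0.0,0.0,0.0,0.0,20],[-33.3,0.0,-0.0,0.0,0.0,0.0,20],[-33.3,0.0,-0.0,0.0,0.0,0.0,20],[-33.3,0.0,-0.0,0.0,0.0,0.0,20],[-33.3,0.0,-0.0,0.0,0.0,0.0,20],[-33.3,0.0,-0.0,0.0,0.0,0.0,20],[-0.1,25.8,-8.9,0.119,-0.0,-0.0,20],[-0.1,24.6,-11.9,0.119,-0.0,-0.0,20],[-0.1,23.0,-14.8,0.119,-0.0,-0.0,20],[-0.1,21.1,-17.4,0.119,-0.0,-0.0,20]]
[[-0.1,18.9,-19.8,0.119,-0.0,-0.0,20],[-0.1,16.4,-21.9,0.119,-0.0,-0.0,20],[-0.1,13.7,-23.7,0.119,-0.0,-0.0,20],[-0.1,10.7,-25.1,0.119,-0.0,-0.0,20],[-0.1,7.7,-26.2,0.119,-0.0,-0.0,20],[-0.1,4.5,-27.0,0.119,-0.0,-0.0,20],[-0.1,1.3,-27.3,0.119,-0.0,-0.0,20],[0,0,0,0,0,0,20]]
18
```

play_rows --deltas '[[[-15,0,0,0,0,0,20],[-30,0,0,0,0,0,20],[-40,0,0,0,0,0,20],[-40,0,0,0,0,0,20],[-40,0,0,0,0,0,20],[-35,0,0,0,0,0,20],[0,25.8,-9,0.119,0,0,20],[0,24.6,-12,0.119,0,0,20],[0,23,-14.8,0.119,0,0,20],[0,21,-17.4,0.119,0,0,20]]]'

```text
time_s: 15.45
ee_pos: [0.5538, -0.2226, 0.2304]
eef_rot: [-2.262, 1.57, 2.931]
force: [0.4, -0.5, -5.3]
grip_width: 0.0273
```

play_rows --deltas '[[[0,19,-19.8,0.119,0,0,20],[0,16.4,-22,0.119,0,0,20],[0,13.7,-23.7,0.119,0,0,20],[0,10.7,-25,0.119,0,0,20],[0,7.7,-26.2,0.119,0,0,20],[0,4.5,-27,0.119,0,0,20],[0,1.3,-27.3,0.119,0,0,20],[0,0,0,0,0,0,20],[0,0,0,0,0,0,20]]]'

```text
time_s: 16.35
ee_pos: [0.6059, -0.0393, 0.2302]
eef_rot: [-0.869, 1.57, -2.784]
force: [0.1, -0.5, -6.6]
grip_width: 0.0274
```

```bash
python3 - <<'E'
from p import *; from h import *
show()
S=cam('side','s14.png',(220,90,340,190),6)
T=cam('top','t14.png',(180,80,320,190),5)
p,R,o=cur()
q=np.array([p[0],p[1],0]); dz=p[2]-.030
print('rim',((proj(S,[q+[0,0,dz],q+[0,0,dz+.054],[.6065,-.0395,.165]])-[220,90])*6).round(0))
E
```

```text
t 16.35 p [ 0.6059 -0.0393  0.2302] x [-0.001 -0.    -1.   ] yaw -19.75 q [-0.12  0.4   1.25 -0.    1.49  0.22] F [ 0.1 -0.5 -6.6] g 0.0274
rim [[352. 412.]
 [354. 333.]
 [351. 461.]]
```

View pics/s14.png

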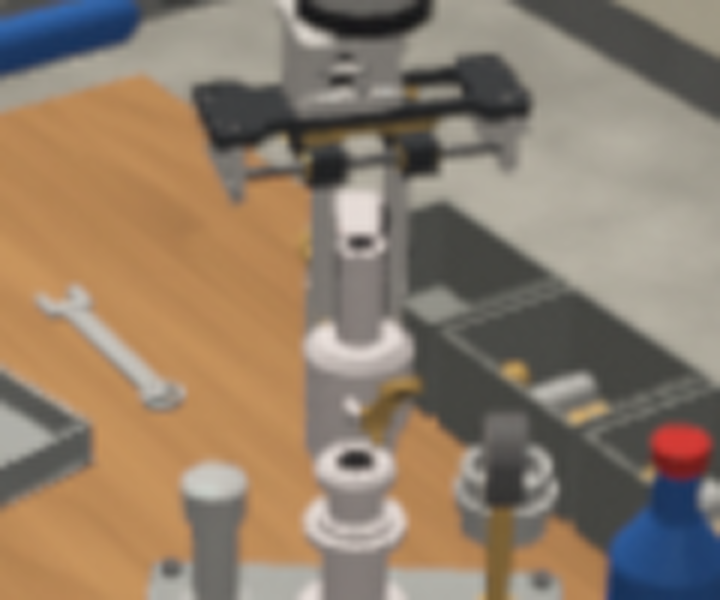

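View pics/t14.png

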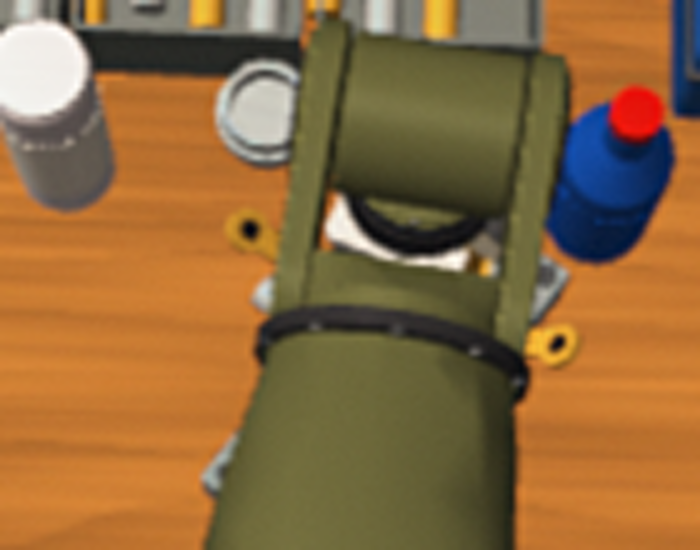

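```bash
python3 - <<'E'
from p import *; from h import *
import pickle
d=pickle.load(open('c0.pkl','rb'));T=d['top'];S=d['side']
t=lambda u,v:(u/4+210-.4,v/4+105-.4)
z1=.067;z2=.067
# triangulated heights of eyes less 3mm bias
for z1,z2 in((.067,.067),(.074,.063)):
    a=atz(T,*t(613,214),z1)[:2];b=atz(T,*t(479,399),z2)[:2];tl=atz(T,*t(564,290),.115)[:2]
    off=tl-(a+b)/2
    ang=np.radians(-19.75-55.12);Rm=np.array([[np.cos(ang),-np.sin(ang)],[np.sin(ang),np.cos(ang)]])
    t2=lambda u,v:(u/5+180-.4,v/5+80-.4)
    A=atz(T,*t2(557,344),.2002+z1)[:2];B=atz(T,*t2(248,229),.2002+z2)[:2]
    if True:
        print('off',off.round(4),'len',np.linalg.norm(a-b),np.linalg.norm(A-B),'angles',np.degrees(np.arctan2(*(b-a)[::-1])),np.degrees(np.arctan2(*(B-A)[::-1])))
        print('tail from top',((A+B)/2+Rm@off).round(4),'mid',(A+B)/2)
print('adaptor top cam',atz(T,*t(196,163),.165)[:2])
s=lambda u,v:(u/6+220-.4,v/6+90-.4)
print('side tail',atz(S,*s(360,242),.3152)[:2],'side adaptor',atz(S,*s(355,460),.165)[:2], 'side tail0',atz(S,322/4+229.6,362/4+139.6,.115)[:2])
E
```

```text
off [ 0.004  -0.0026] len 0.18987611081123923 0.1851303442788145 angles 144.79709058653788 71.05116166367715
tail from top [ 0.604  -0.0452] mid [ 0.60541345 -0.04061364]
off [ 0.0046 -0.0031] len 0.18656362527300793 0.18554652266846597 angles 145.0797366944978 70.11819781290508
tail from top [ 0.6033 -0.0454] mid [ 0.60512964 -0.04017159]
adaptor top cam [ 0.60721718 -0.04066129]
side tail [ 0.60672847 -0.04104543] side adaptor [ 0.60950781 -0.03645296] side tail0 [ 0.53033933 -0.32873999]
```

Top and side views agree that the coupling sits about 5 mm short of the adaptor: the diff is (+3.1, +4.2) mm, mostly along tool z. Correcting, then lowering to just above the head.

play_rows --deltas '[[[0,1.5,-5,0,0,0,20],[15,0,0,0,0,0,20],[15,0,0,0,0,0,20],[0,0,0,0,0,0,20],[0,0,0,0,0,0,20]]]'

```text
time_s: 16.95
ee_pos: [0.6094, -0.0356, 0.2004]
eef_rot: [-0.177, 1.571, -2.095]
force: [-0.6, -0.3, -5.7]
grip_width: 0.0278
```

```bash
python3 - <<'E'
from p import *; from h import *
show()
S=cam('side','s15.png',(250,110,310,180),8)
E
```

```text
t 16.95 p [ 0.6094 -0.0356  0.2004] x [-0. -0. -1.] yaw -19.89 q [-0.12  0.42  1.29 -0.    1.43  0.23] F [-0.6 -0.3 -5.7] g 0.0278
```

View pics/s15.png

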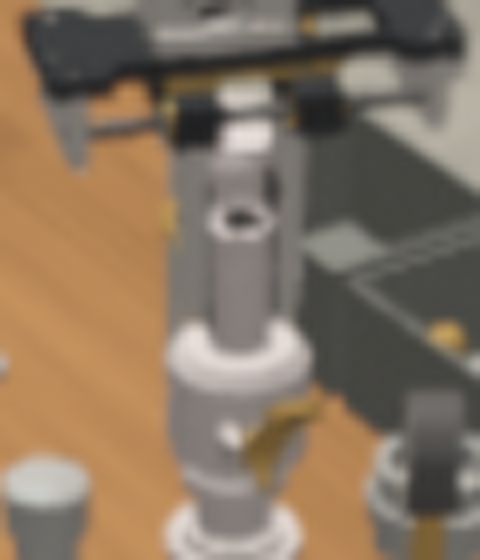

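The coupling axis at x 240 lines up with the adaptor at x 235; perspective explains about 4 px of that. Descending gently.

play_rows --deltas '[[[3,0,0,0,0,0,20],[3,0,0,0,0,0,20],[3,0,0,0,0,0,20],[0,0,0,0,0,0,20]]]'

```text
time_s: 17.4
ee_pos: [0.6091, -0.0353, 0.1904]
eef_rot: [-1.317, 1.57, 3.048]
force: [0.4, -0.4, -5.7]
grip_width: 0.0274
```

```bash
python3 - <<'E'
from p import *; 
show(); print(cur()[2]['moment'])
E
```

```text
t 17.4 p [ 0.6091 -0.0353  0.1904] x [-0.001  0.    -1.   ] yaw -19.88 q [-0.12  0.42  1.31 -0.    1.41  0.23] F [ 0.4 -0.4 -5.7] g 0.0274
[-0.08134016  0.07285905 -0.02209097]
```

play_rows --deltas '[[[5,0,0,0,0,0,20],[5,0,0,0,0,0,20],[5,0,0,0,0,0,20],[5,0,0,0,0,0,20],[0,0,0,0,0,0,20]]]'

```text
time_s: 17.9
ee_pos: [0.6089, -0.0353, 0.1699]
eef_rot: [-1.355, 1.569, 3.011]
force: [-0.9, 0.1, -6.2]
grip_width: 0.0275
```

play_rows --deltas '[[[4,0,0,0,0,0,20],[4,0,0,0,0,0,20],[4,0,0,0,0,0,20],[2,0,0,0,0,0,20],[0,0,0,0,0,0,20]]]'

```text
time_s: 18.4
ee_pos: [0.6092, -0.0353, 0.1566]
eef_rot: [-1.3, 1.57, 3.066]
force: [0.5, -0.4, -6.5]
grip_width: 0.0275
```

```bash
python3 - <<'E'
from p import *; from h import *
show(); print(cur()[2]['moment'])
cam('side','s16.png',(250,110,310,180),8)
E
```

```text
t 18.4 p [ 0.6092 -0.0353  0.1566] x [-0.001  0.    -1.   ] yaw -19.88 q [-0.12  0.45  1.35 -0.    1.34  0.23] F [ 0.5 -0.4 -6.5] g 0.0275
[-0.06483024  0.12688476 -0.00541971]
```

View pics/s16.png

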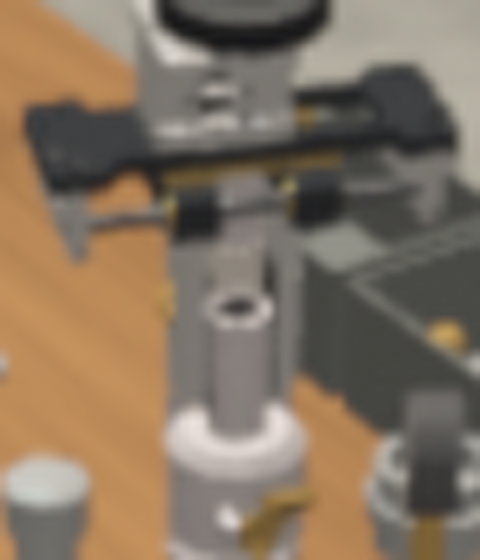

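It slid on with no contact force and is about 3–4 mm from home. Pressing the rest.

play_rows --deltas '[[[2,0,0,0,0,0,20],[2,0,0,0,0,0,20],[1,0,0,0,0,0,20],[0,0,0,0,0,0,20],[0,0,0,0,0,0,20]]]'

```text
time_s: 18.95
ee_pos: [0.6095, -0.0353, 0.1528]
eef_rot: [1.799, 1.57, -0.118]
force: [-2.7, 1.0, 6.4]
grip_width: 0.0273
```

play_rows --deltas '[[[2,0,0,0,0,0,20],[0,0,0,0,0,0,20],[0,0,0,0,0,0,20]]]'

```text
time_s: 19.25
ee_pos: [0.6097, -0.0353, 0.1526]
eef_rot: [1.777, 1.568, -0.141]
force: [-9.6, 0.9, 19.9]
grip_width: 0.027
```

Seated: z stops at 0.1526 with +26 N push, which matches the expected home height. Easing off, releasing, rising straight up.

play_rows --deltas '[[[-1.5,0,0,0,0,0,20],[0,0,0,0,0,0,20],[0,0,0,0,0,0,50],[0,0,0,0,0,0,50],[0,0,0,0,0,0,50],[0,0,0,0,0,0,50],[-25,0,0,0,0,0,50],[-40,0,0,0,0,0,50],[-40,0,0,0,0,0,50],[-40,0,0,0,0,0,50]]]'

```text
time_s: 20.25
ee_pos: [0.6091, -0.0353, 0.298]
eef_rot: [2.375, 1.571, 0.457]
force: [-0.3, -0.6, 0.3]
grip_width: 0.0501
```

```bash
python3 - <<'E'
from p import *; from h import *
show()
cam('side','s17.png',(230,100,330,200),6)
cam('top','t17.png',(180,80,320,190),5)
E
```

```text
t 20.25 p [ 0.6091 -0.0353  0.298 ] x [ 0.  0. -1.] yaw -19.88 q [-0.12  0.39  1.12  0.    1.64  0.23] F [-0.3 -0.6  0.3] g 0.0501
```

View pics/s17.png

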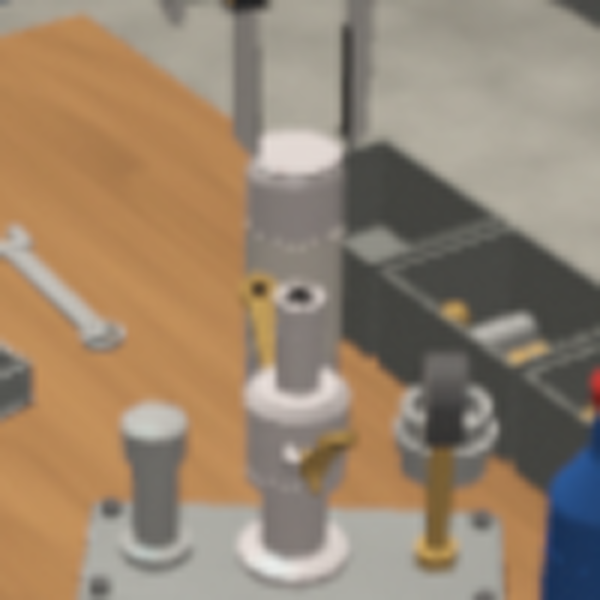

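View pics/t17.png

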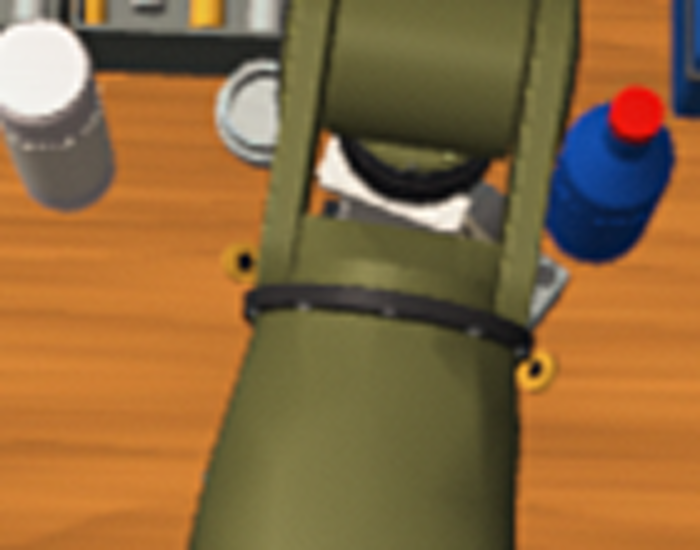

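The coupling is seated: its collar hides the adaptor down to the flange, and both arms are still raised, with eyes at (260,288) and (345,440) in the side crop. Next, swing the right arm (towards −y). I'll close the fingers, tilt 35° outward and sweep about the pin.

```bash
cat > arm.py <<'E'
from p import *
C=np.array([.6072,-.0405]);D=.037
def setup(az,tilt=35):
    a=np.radians(az);U=np.array([np.cos(a),np.sin(a)]);R=down(-19.5,tilt,az)
    def w(r,z):  # tip at radius r from axis
        tip=np.r_[C+U*r,z]; return (tip+D*R.as_matrix()[:,0],R)
    def arc(phi,rho=50,extra=0):
        f=np.radians(phi);n=np.array([-np.sin(f),np.cos(f)]);off=.0035+.008*abs(np.sin(f+np.radians(tilt)))-extra
        q=np.array([.038,.145])+rho/1000*np.array([np.cos(f),np.sin(f)])+off*n
        return w(*q)
    return w,arc
E
python3 - <<'E'
from arm import *
w,arc=setup(250.5)
plan([w(.085,.32),w(.064,.225)],0,ms=30)
E
```

```text
[[2.1,-0.2,11.6,-0.001,0.101,-0.002,0],[0.9,-0.2,11.8,-0.001,0.101,-0.002,0],[-0.3,-0.2,11.8,-0.001,0.101,-0.002,0],[-1.5,-0.2,11.7,-0.001,0.101,-0.002,0],[-2.7,-0.2,11.5,-0.001,0.101,-0.002,0],[-3.8,-0.2,11.2,-0.001,0.101,-0.002,0],[22.5,0.0,9.3,0.0,-0.0,-0.0,0],[22.5,0.0,9.3,0.0,-0.0,-0.0,0],[22.5,-0.0,9.3,0.0,-0.0,-0.0,0],[22.5,0.0,9.3,0.0,-0.0,-0.0,0]]
[[0,0,0,0,0,0,0]]
11
```

play_rows --deltas '[[[2,0,11.6,0,0.101,0,0],[1,0,11.8,0,0.101,0,0],[0,0,11.8,0,0.101,0,0],[-1.5,0,11.7,0,0.101,0,0],[-2.7,0,11.5,0,0.101,0,0],[-4,0,11.2,0,0.101,0,0],[22.5,0,9.3,0,0,0,0],[22.5,0,9.3,0,0,0,0],[0,0,0,0,0,0,0],[0,0,0,0,0,0,0]]]'

```text
time_s: 21.35
ee_pos: [0.5891, -0.0912, 0.2366]
eef_rot: [-3.141, 0.965, 1.224]
force: [0.5, -0.4, 0.0]
grip_width: 0.0006
```

```bash
python3 - <<'E'
from arm import *; from h import *
show()
S=cam('side','s18.png',(240,80,340,180),6)
p,R,o=cur();tip=p-D*R.as_matrix()[:,0]; print(tip,((proj(S,[tip])-[240,80])*6))
w,arc=setup(250.5)
plan([w(.064,.225)]+[arc(f) for f in (60,45,30)],0,ms=12)
E
```

```text
t 21.35 p [ 0.5891 -0.0912  0.2366] x [ 0.193  0.536 -0.822] yaw -19.87 q [-0.51  0.38  1.39  0.6   1.5  -0.25] F [ 0.5 -0.4  0. ] g 0.0006
[ 0.58219761 -0.11113774  0.26780056] [[270.85863952 438.44124918]]
[[10.4,-0.1,3.8,-0.001,0.001,-0.001,0],[10.3,-0.1,3.8,-0.001,0.001,-0.001,0],[10.3,-0.1,3.8,-0.001,0.001,-0.001,0],[10.3,-0.1,3.8,-0.001,0.001,-0.001,0],[10.5,0.0,2.9,-0.0,0.0,-0.0,0],[10.5,-0.0,2.9,-0.0,0.0,-0.0,0],[10.5,0.0,2.9,-0.0,0.0,-0.0,0],[-1.2,0.0,6.6,-0.0,0.0,-0.0,0],[-1.2,0.0,6.6,-0.0,0.0,-0.0,0],[0.7,-0.0,7.0,-0.0,0.0,-0.0,0]]
[[0.7,0.0,7.0,-0.0,0.0,-0.0,0],[0,0,0,0,0,0,0]]
12
```

View pics/s18.png

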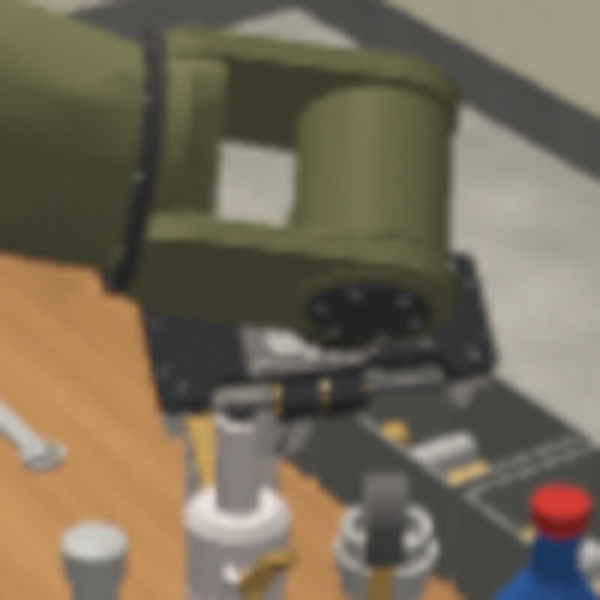

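```bash
python3 - <<'E'
from arm import *; from h import *
S=cam('side','s19.png',(262,128,302,168),14)
p,R,o=cur();m=R.as_matrix()
for nm,t in(('A',p-D*m[:,0]),('B',p+[0,0,D]),('C',p)):
    print(nm,t.round(4),((proj(S,[t-m[:,1]*.0125,t+m[:,1]*.0125,t-m[:,0]*.09])-[262,128])*14).round(0).tolist())
print(((proj(S,[[.607,-.04,.238]])-[262,128])*14).round())
T=cam('top','t19.png',(200,90,320,190),6)
for nm,t in(('A',p-D*m[:,0]),('B',p+[0,0,D]),('C',p)): print(((proj(T,[t])-[200,90])*6).round())
E
```

```text
A [ 0.5823 -0.1112  0.268 ] [[273.0, 357.0], [375.0, 344.0], [391.0, 184.0]]
B [ 0.5895 -0.0914  0.2746] [[252.0, 288.0], [353.0, 275.0], [367.0, 113.0]]
C [ 0.5895 -0.0914  0.2376] [[249.0, 419.0], [349.0, 407.0], [363.0, 255.0]]
[[239. 299.]]
[[510. 334.]]
[[469. 314.]]
[[463. 334.]]
```

View pics/s19.png

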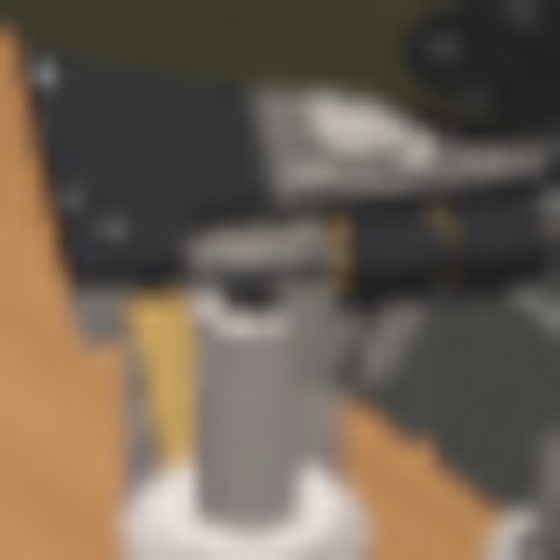

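View pics/t19.png

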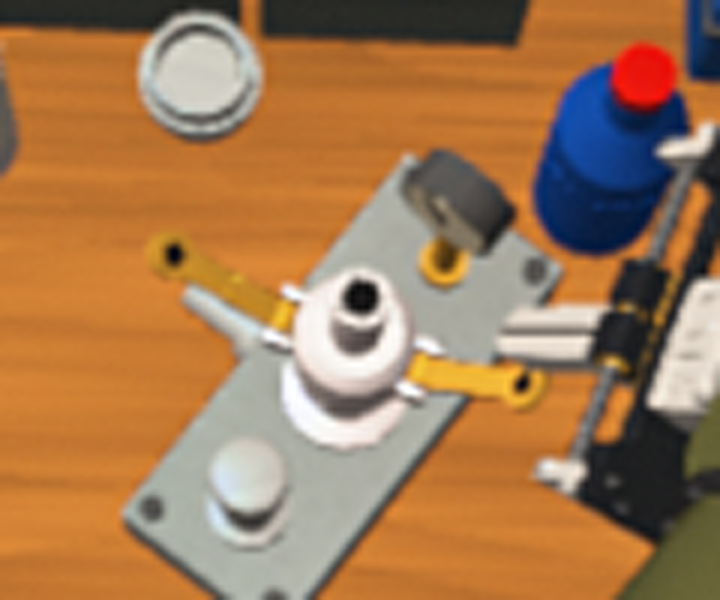

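The top view shows the closed fingertips at (500,333). That matches the "shorter along tool x" model, which predicts (510,334). It also shows both open arms clearly. Measuring the arms' azimuth.

```bash
python3 - <<'E'
from arm import *; from h import *
import pickle
T=pickle.load(open('c0.pkl','rb'))['top']
t=lambda u,v:(u/6+200-.4,v/6+90-.4)
tl=atz(T,*t(361,297),.238)[:2]
print('tail',tl)
for nm,e in(('R',(522,383)),('L',(173,253))):
  for z in(.186,.193,.2):
    a=atz(T,*t(*e),z)[:2]; v=a-C; print(nm,z,a.round(4),'az',np.degrees(np.arctan2(v[1],v[0])).round(1)%360,'r',np.linalg.norm(v).round(4),'z from r',.145+np.sqrt(max(0,.071**2-(np.linalg.norm(v)-.038)**2)))
p,R,o=cur();m=R.as_matrix();show()
for d in(.037,.040,.043):print(d,((proj(T,[p-d*m[:,0]])-[200,90])*6).round())
E
```

```text
tail [ 0.60692472 -0.04106513]
R 0.186 [ 0.5801 -0.1239] az 252.0 r 0.0877 z from r 0.1956739514182445
R 0.193 [ 0.5784 -0.1233] az 250.8 r 0.0876 z from r 0.19577610102970838
R 0.2 [ 0.5767 -0.1226] az 249.6 r 0.0876 z from r 0.19584095582035194
L 0.186 [0.6402 0.0513] az 70.2 r 0.0975 z from r 0.1836984579845517
L 0.193 [0.6382 0.051 ] az 71.3 r 0.0966 z from r 0.18504409690164814
L 0.2 [0.6362 0.0508] az 72.4 r 0.0958 z from r 0.18627834504385782
t 21.5 p [ 0.5895 -0.0914  0.2376] x [ 0.195  0.535 -0.822] yaw -19.88 q [-0.51  0.38  1.39  0.6   1.5  -0.25] F [-0.1 -0.7 -1.2] g 0.0004
0.037 [[510. 334.]]
0.04 [[514. 334.]]
0.043 [[518. 334.]]
```

```bash
sed -i 's/D=.037/D=.035/' arm.py; python3 - <<'E'
from arm import *
w,arc=setup(250.5)
plan([w(.064,.225)]+[arc(f) for f in (60,45,30,15,0,-15,-30,-45,-60,-75,-84)],0,ms=13)
E
```

```text
[[9.9,-0.1,3.8,-0.001,0.001,-0.001,0],[9.9,-0.1,3.8,-0.001,0.001,-0.001,0],[9.9,-0.1,3.9,-0.001,0.001,-0.001,0],[9.9,-0.1,3.9,-0.001,0.001,-0.001,0],[10.5,0.0,2.9,0.0,-0.0,0.0,0],[10.5,0.0,2.9,0.0,-0.0,0.0,0],[10.5,-0.0,2.9,0.0,-0.0,0.0,0],[-1.2,0.0,6.6,0.0,0.0,0.0,0],[-1.2,0.0,6.6,0.0,0.0,0.0,0],[0.7,0.0,7.0,0.0,0.0,0.0,0]]
[[0.7,-0.0,7.0,0.0,0.0,0.0,0],[2.7,0.0,6.7,0.0,0.0,0.0,0],[2.7,-0.0,6.7,0.0,0.0,0.0,0],[4.6,-0.0,5.8,0.0,0.0,0.0,0],[4.6,0.0,5.8,0.0,0.0,0.0,0],[6.2,0.0,4.3,0.0,0.0,0.0,0],[6.2,0.0,4.3,0.0,0.0,0.0,0],[7.2,-0.0,2.3,0.0,0.0,0.0,0],[7.2,-0.0,2.3,0.0,0.0,0.0,0],[12.4,-0.0,0.6,0.0,0.0,0.0,0]]
[[11.0,0.0,-1.9,-0.0,0.0,0.0,0],[10.6,-0.0,-4.4,0.0,-0.0,0.0,0],[6.0,0.0,-3.9,0.0,-0.0,0.0,0],[0,0,0,0,0,0,0]]
24
```

play_rows --deltas '[[[10,0,4,0,0,0,0],[10,0,4,0,0,0,0],[10,0,4,0,0,0,0],[10,0,4,0,0,0,0],[10.5,0,3,0,0,0,0],[10.5,0,3,0,0,0,0],[10.5,0,3,0,0,0,0],[-1.2,0,6.6,0,0,0,0],[-1.2,0,6.6,0,0,0,0],[0,0,0,0,0,0,0]]]'

```text
time_s: 22.5
ee_pos: [0.5916, -0.0847, 0.1577]
eef_rot: [3.142, 0.965, 1.223]
force: [-0.1, 0.6, 0.4]
grip_width: 0.0
```

```bash
python3 - <<'E'
from arm import *; from h import *
show()
T=cam('top','t20.png',(200,90,320,190),6)
w,arc=setup(250.5)
plan([arc(f) for f in (45,30,15,0,-15,-30,-45,-60,-75,-84)],0,ms=13)
E
```

```text
t 22.5 p [ 0.5916 -0.0847  0.1577] x [ 0.194  0.535 -0.822] yaw -19.93 q [-0.5   0.44  1.49  0.61  1.36 -0.33] F [-0.1  0.6  0.4] g 0.0
[[-0.7,-0.2,-2.1,-0.006,0.005,-0.005,0],[0.7,0.0,7.0,-0.0,0.0,0.0,0],[0.7,-0.0,7.0,-0.0,0.0,0.0,0],[2.7,0.0,6.7,-0.0,0.0,0.0,0],[2.7,-0.0,6.7,-0.0,0.0,0.0,0],[4.6,-0.0,5.8,-0.0,0.0,0.0,0],[4.6,0.0,5.8,-0.0,0.0,0.0,0],[6.2,0.0,4.3,-0.0,0.0,0.0,0],[6.2,0.0,4.3,-0.0,0.0,0.0,0],[7.2,-0.0,2.3,-0.0,0.0,0.0,0]]
[[7.2,-0.0,2.3,-0.0,0.0,0.0,0],[12.4,-0.0,0.6,-0.0,0.0,0.0,0],[11.0,0.0,-1.9,0.0,-0.0,0.0,0],[10.6,-0.0,-4.4,0.0,-0.0,0.0,0],[6.0,0.0,-3.9,0.0,-0.0,0.0,0],[0,0,0,0,0,0,0]]
16
```

View pics/t20.png

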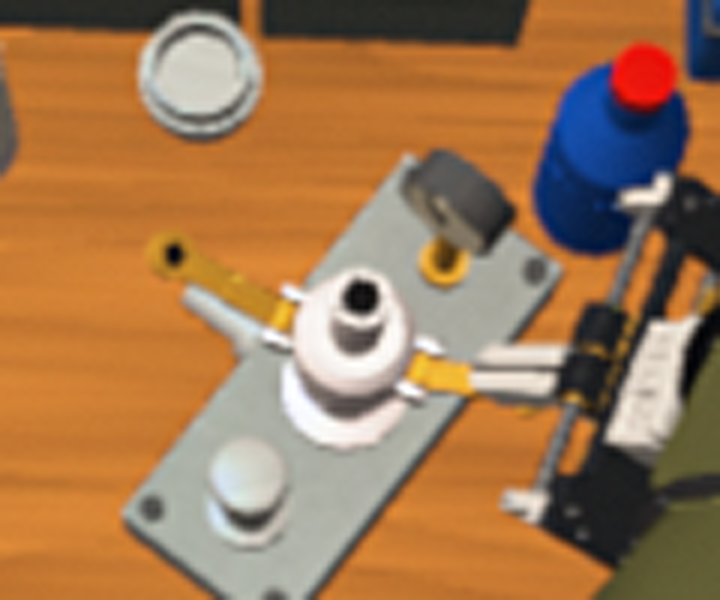

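Fingertips rest on the right arm's inner side at (475,367), and the bottle has clearance. Sweeping down.

play_rows --deltas '[[[0.7,0,5,0,0,0,0],[0.7,0,7,0,0,0,0],[2.7,0,6.7,0,0,0,0],[2.7,0,6.7,0,0,0,0],[4.6,0,5.8,0,0,0,0],[4.6,0,5.8,0,0,0,0],[6.2,0,4.3,0,0,0,0],[6.2,0,4.3,0,0,0,0],[0,0,0,0,0,0,0]]]'

```text
time_s: 23.45
ee_pos: [0.5841, -0.1036, 0.1072]
eef_rot: [-3.139, 0.965, 1.226]
force: [-0.9, -1.3, 1.0]
grip_width: 0.0005
```

```bash
python3 - <<'E'
from arm import *; from h import *
show()
T=cam('top','t21.png',(200,90,320,190),6)
w,arc=setup(250.5)
plan([arc(f) for f in (-15,-30,-45,-60,-75,-84)],0,ms=13)
E
```

```text
t 23.45 p [ 0.5841 -0.1036  0.1072] x [ 0.192  0.536 -0.822] yaw -19.88 q [-0.53  0.5   1.52  0.62  1.3  -0.41] F [-0.9 -1.3  1. ] g 0.0005
[[-1.6,0.4,-0.4,-0.006,0.005,-0.003,0],[7.2,-0.0,2.3,-0.0,-0.0,-0.0,0],[7.2,-0.0,2.3,-0.0,-0.0,-0.0,0],[12.4,-0.0,0.6,-0.0,-0.0,0.0,0],[11.0,0.0,-1.9,0.0,0.0,0.0,0],[10.6,-0.0,-4.4,-0.0,0.0,0.0,0],[6.0,0.0,-3.9,-0.0,-0.0,0.0,0],[0,0,0,0,0,0,0]]
8
```

View pics/t21.png

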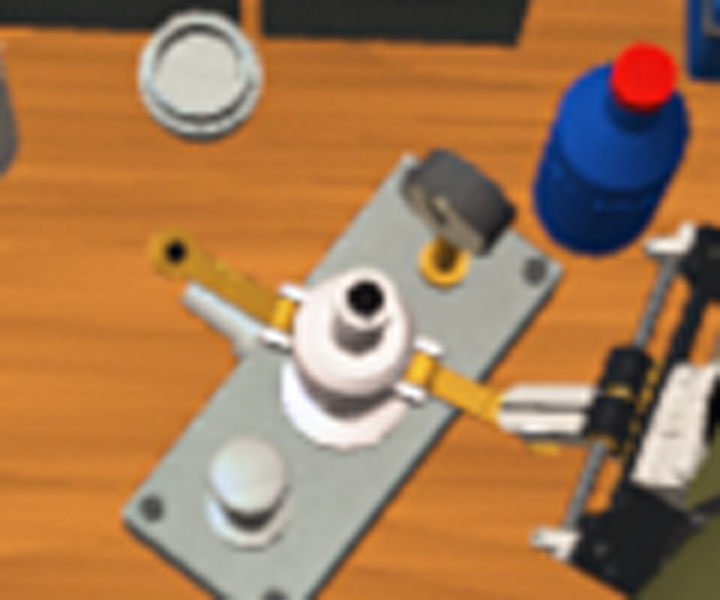

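The arm is following, now below level, with the eye near (545,447). Continuing to shut.

play_rows --deltas '[[[6,0,2,0,0,0,0],[7.2,0,2.3,0,0,0,0],[12.4,0,0.6,0,0,0,0],[11,0,-2,0,0,0,0],[10.6,0,-4.4,0,0,0,0],[6,0,-4,0,0,0,0],[0,0,0,0,0,0,0],[0,0,0,0,0,0,0]]]'

```text
time_s: 24.3
ee_pos: [0.5963, -0.0708, 0.0678]
eef_rot: [-3.141, 0.965, 1.225]
force: [-0.7, -2.5, 0.4]
grip_width: 0.0002
```

```bash
python3 - <<'E'
from arm import *; from h import *
show()
T=cam('top','t22.png',(200,90,320,190),6)
S=cam('side','s22.png',(240,100,340,200),6)
E
```

```text
t 24.3 p [ 0.5963 -0.0708  0.0678] x [ 0.193  0.536 -0.822] yaw -19.85 q [-0.47  0.55  1.56  0.65  1.21 -0.42] F [-0.7 -2.5  0.4] g 0.0002
```

View pics/t22.png

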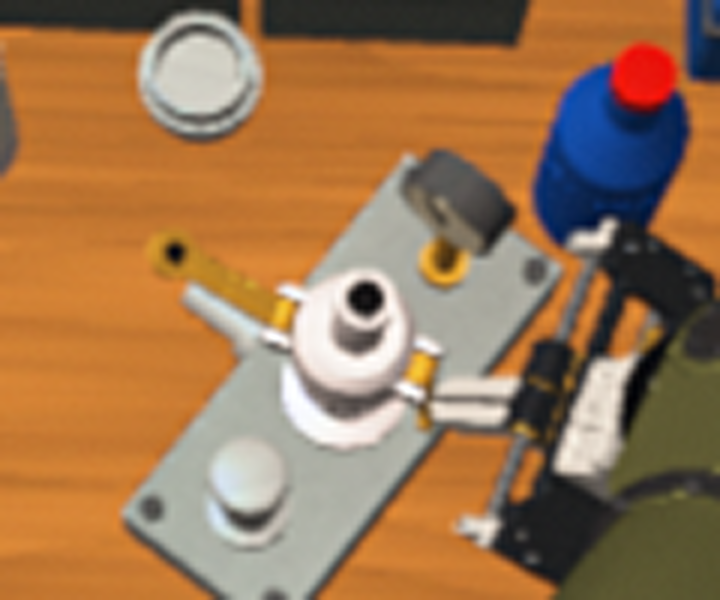

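View pics/s22.png

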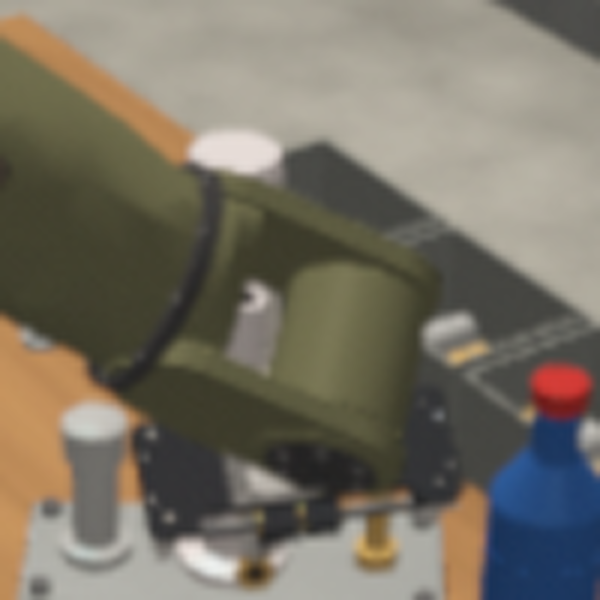

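play_rows --deltas '[[[1.7,0,-2.5,0,0,0,0],[0,0,0,0,0,0,0],[0,0,0,0,0,0,0]]]'

```text
time_s: 24.7
ee_pos: [0.5974, -0.069, 0.0676]
eef_rot: [3.141, 0.966, 1.222]
force: [-1.9, -6.9, -1.5]
grip_width: 0.0001
```

play_rows --deltas '[[[1.7,0,-2.5,0,0,0,0],[0,0,0,0,0,0,0],[0,0,0,0,0,0,0]]]'

```text
time_s: 25.0
ee_pos: [0.5979, -0.0673, 0.0668]
eef_rot: [3.141, 0.968, 1.222]
force: [-4.2, -13.6, -6.4]
grip_width: 0.0007
```

The force rises firmly to about 15 N, so the arm is at its hard stop. Backing out along the tool and checking.

play_rows --deltas '[[[-4,0,8,0,0,0,0],[-15,0,15,0,0,0,0],[-40,0,0,0,0,0,0],[-40,0,0,0,0,0,0],[-40,0,0,0,0,0,0],[-40,0,0,0,0,0,0],[0,0,0,0,0,0,0]]]'

```text
time_s: 25.7
ee_pos: [0.5579, -0.1819, 0.2064]
eef_rot: [3.13, 0.966, 1.212]
force: [0.4, 0.4, -1.1]
grip_width: 0.0003
```

```bash
python3 - <<'E'
from arm import *; from h import *
show()
T=cam('top','t23.png',(200,90,320,190),6)
S=cam('side','s23.png',(240,100,340,200),6)
w,arc=setup(250.5);w2,arc2=setup(70.5)
plan([([.607,-.04,.37],down(-19.5)),w2(.085,.32),w2(.085,.285)],0,ms=40)
E
```

```text
t 25.7 p [ 0.5579 -0.1819  0.2064] x [ 0.2    0.532 -0.823] yaw -20.01 q [-0.67  0.44  1.38  0.57  1.54 -0.4 ] F [ 0.4  0.4 -1.1] g 0.0003
[[-9.0,-0.1,-36.2,-0.001,-0.101,-0.0,0],[-12.6,-0.1,-35.1,-0.001,-0.101,-0.0,0],[-16.0,-0.0,-33.7,-0.001,-0.101,-0.0,0],[-19.4,-0.0,-31.9,-0.001,-0.101,-0.0,0],[-22.5,0.0,-29.7,-0.001,-0.101,-0.0,0],[-25.4,0.0,-27.3,-0.001,-0.101,-0.0,0],[13.1,0.1,-10.8,-0.0,-0.102,0.0,0],[12.0,0.1,-12.0,-0.0,-0.102,0.0,0],[10.7,0.1,-13.2,-0.0,-0.102,0.0,0],[9.3,0.1,-14.2,-0.0,-0.102,0.0,0]]
[[7.8,0.1,-15.1,-0.0,-0.102,0.0,0],[6.2,0.1,-15.8,-0.0,-0.102,0.0,0],[28.7,-0.0,-20.1,-0.0,0.0,0.0,0],[0,0,0,0,0,0,0]]
14
```

View pics/t23.png

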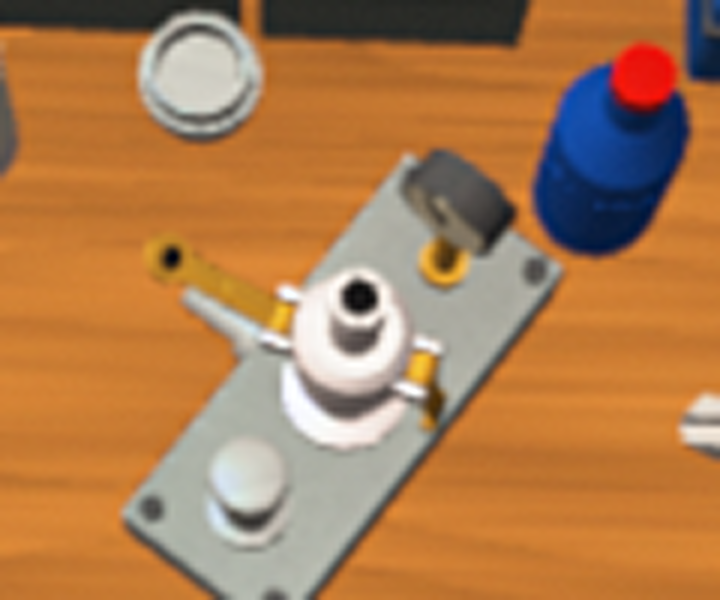

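View pics/s23.png

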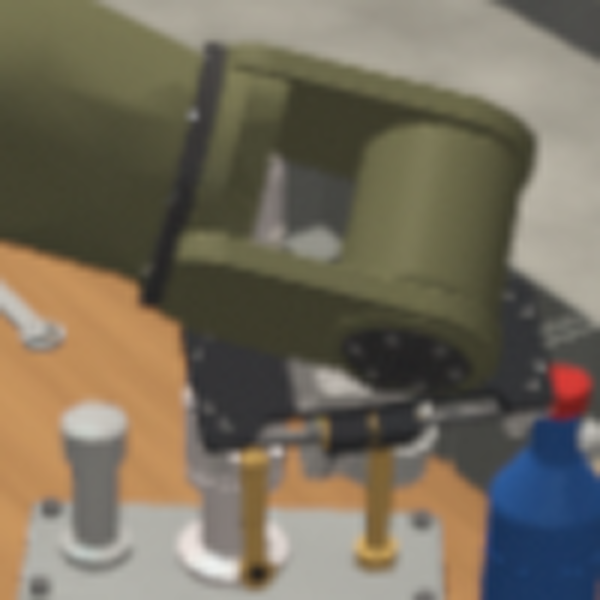

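The right arm hangs down: eye at (258,573) in the side crop and about (430,420) in the top crop. Checking the predicted shut position while planning the left side.

```bash
python3 - <<'E'
from arm import *; from h import *
import pickle
d=pickle.load(open('c0.pkl','rb'));T=d['top'];S=d['side']
U=-np.array([np.cos(np.radians(70.5)),np.sin(np.radians(70.5))])
for th in(0,.1,.2,.35):
    f=th+.17; q=np.r_[C+U*(.038+.071*np.sin(f)),.145-.071*np.cos(f)]
    print(th,((proj(T,[q])-[200,90])*6).round(),((proj(S,[q])-[240,100])*6).round())
E
```

```text
0 [[432. 407.]] [[252. 572.]]
0.1 [[444. 411.]] [[255. 576.]]
0.2 [[456. 415.]] [[258. 580.]]
0.35 [[473. 420.]] [[262. 583.]]
```

play_rows --deltas '[[[-9,0,-36,0,-0.101,0,0],[-12.6,0,-35,0,-0.101,0,0],[-16,0,-33.7,0,-0.101,0,0],[-19.4,0,-32,0,-0.101,0,0],[-22.5,0,-29.7,0,-0.101,0,0],[-25.4,0,-27.3,0,-0.101,0,0],[13,0,-10.8,0,-0.102,0,0],[12,0,-12,0,-0.102,0,0],[10.7,0,-13.2,0,-0.102,0,0],[9.3,0,-14.2,0,-0.102,0,0]]]'

```text
time_s: 26.8
ee_pos: [0.6222, 0.0019, 0.3157]
eef_rot: [-0.003, 1.158, -1.918]
force: [-0.8, -0.9, 0.4]
grip_width: 0.0005
```

play_rows --deltas '[[[7.8,0,-15,0,-0.102,0,0],[6.2,0,-15.8,0,-0.102,0,0],[14,0,-10,0,0,0,0],[0,0,0,0,0,0,0],[0,0,0,0,0,0,0]]]'

```text
time_s: 27.3
ee_pos: [0.6294, 0.0208, 0.2738]
eef_rot: [-0.002, 0.959, -1.919]
force: [-0.5, -0.5, 0.0]
grip_width: 0.0004
```

```bash
python3 - <<'E'
from arm import *; from h import *
show()
T=cam('top','t24.png',(190,80,310,180),6)
S=cam('side','s24.png',(230,80,330,180),6)
p,R,o=cur();m=R.as_matrix();tip=p-D*m[:,0]
print(tip,((proj(T,[tip])-[190,80])*6).round(),((proj(S,[tip])-[230,80])*6).round())
w2,arc2=setup(70.5)
plan([w2(.064,.225)]+[arc2(f) for f in (55,45,30,15,0,-15,-30,-45,-60,-75,-84)],0,ms=13)
E
```

```text
t 27.3 p [0.6294 0.0208 0.2738] x [-0.196 -0.54  -0.818] yaw -19.84 q [ 0.21  0.67  0.87 -0.54  1.91  0.46] F [-0.5 -0.5  0. ] g 0.0004
[0.63638966 0.03916603 0.30391699] [[250. 247.]] [[262. 248.]]
[[10.9,-0.1,-4.0,-0.001,-0.0,0.0,0],[10.9,-0.1,-4.0,-0.001,-0.0,0.0,0],[10.9,-0.1,-4.0,-0.001,-0.0,0.0,0],[10.9,-0.1,-4.0,-0.001,-0.0,0.0,0],[10.9,-0.1,-4.0,-0.001,-0.0,0.0,0],[10.9,-0.1,-4.0,-0.001,-0.0,0.0,0],[10.9,-0.1,-4.0,-0.001,-0.0,0.0,0],[10.1,-0.0,-4.4,-0.0,0.0,0.0,0],[10.1,-0.0,-4.4,-0.0,0.0,0.0,0],[10.1,-0.0,-4.4,-0.0,0.0,0.0,0]]
[[-1.2,-0.0,-9.0,-0.0,0.0,-0.0,0],[0.7,-0.0,-7.0,0.0,0.0,-0.0,0],[0.7,-0.0,-7.0,0.0,0.0,-0.0,0],[2.7,0.0,-6.7,0.0,0.0,-0.0,0],[2.7,0.0,-6.7,0.0,0.0,-0.0,0],[4.6,0.0,-5.8,0.0,0.0,-0.0,0],[4.6,-0.0,-5.8,0.0,0.0,-0.0,0],[6.2,-0.0,-4.3,0.0,0.0,-0.0,0],[6.2,-0.0,-4.3,0.0,0.0,-0.0,0],[7.2,0.0,-2.3,0.0,0.0,-0.0,0]]
[[7.2,0.0,-2.3,0.0,0.0,-0.0,0],[12.4,-0.0,-0.6,0.0,0.0,-0.0,0],[11.0,0.0,1.9,0.0,0.0,-0.0,0],[10.6,-0.0,4.4,0.0,0.0,-0.0,0],[6.0,0.0,3.9,0.0,0.0,-0.0,0],[0,0,0,0,0,0,0]]
26
```

View pics/t24.png

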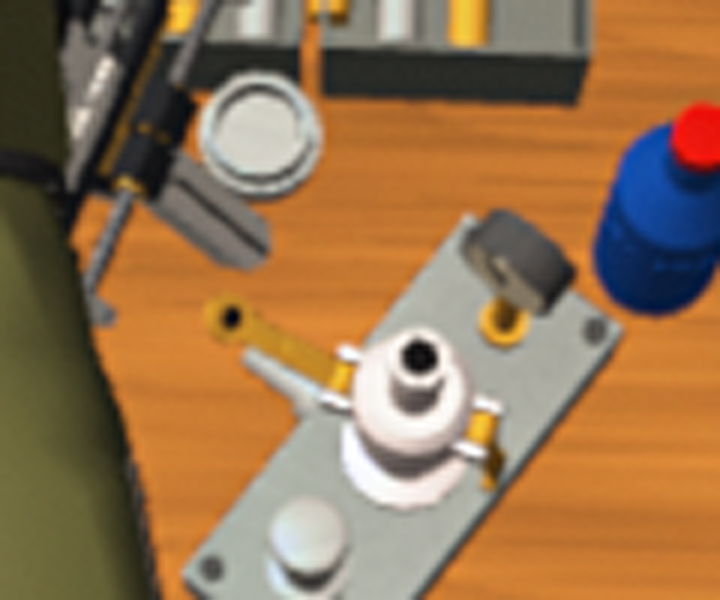

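View pics/s24.png

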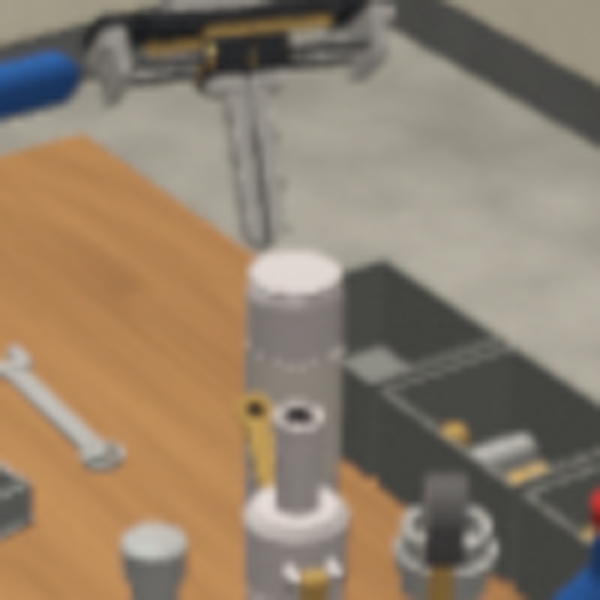

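The right arm's eye is where it should be for shut. The left fingertip at (258,255) is as predicted (250,247). Descending onto the left arm.

play_rows --deltas '[[[11,0,-4,0,0,0,0],[11,0,-4,0,0,0,0],[11,0,-4,0,0,0,0],[11,0,-4,0,0,0,0],[11,0,-4,0,0,0,0],[11,0,-4,0,0,0,0],[10.5,0,-4,0,0,0,0],[10,0,-4.4,0,0,0,0],[10,0,-4.4,0,0,0,0],[0,0,0,0,0,0,0]]]'

```text
time_s: 28.4
ee_pos: [0.6204, -0.0035, 0.1721]
eef_rot: [-0.004, 0.958, -1.921]
force: [0.2, -0.4, -0.5]
grip_width: 0.0009
```

```bash
python3 - <<'E'
from arm import *; from h import *
show()
T=cam('top','t25.png',(190,80,310,180),6)
S=cam('side','s25.png',(230,80,330,180),6)
w2,arc2=setup(70.5)
plan([arc2(f) for f in (50,40,30,15,0,-15,-30)],0,ms=13)
E
```

```text
t 28.4 p [ 0.6204 -0.0035  0.1721] x [-0.197 -0.541 -0.818] yaw -19.89 q [ 0.18  0.68  1.08 -0.52  1.7   0.55] F [ 0.2 -0.4 -0.5] g 0.0009
[[8.8,-0.6,-8.1,-0.005,0.001,0.004,0],[-0.4,0.0,-9.2,0.0,-0.0,-0.0,0],[1.3,0.0,-9.3,0.0,0.0,-0.0,0],[2.7,0.0,-6.7,0.0,-0.0,0.0,0],[2.7,0.0,-6.7,0.0,-0.0,0.0,0],[4.6,0.0,-5.8,0.0,-0.0,0.0,0],[4.6,-0.0,-5.8,0.0,-0.0,0.0,0],[6.2,-0.0,-4.3,0.0,-0.0,0.0,0],[6.2,-0.0,-4.3,0.0,-0.0,0.0,0],[7.2,0.0,-2.3,0.0,-0.0,0.0,0]]
[[7.2,0.0,-2.3,0.0,-0.0,0.0,0],[0,0,0,0,0,0,0]]
12
```

View pics/t25.png

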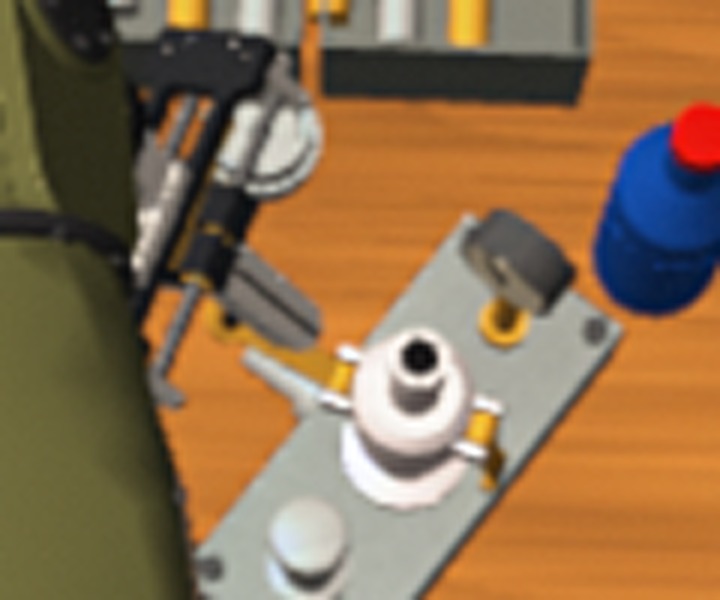

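View pics/s25.png

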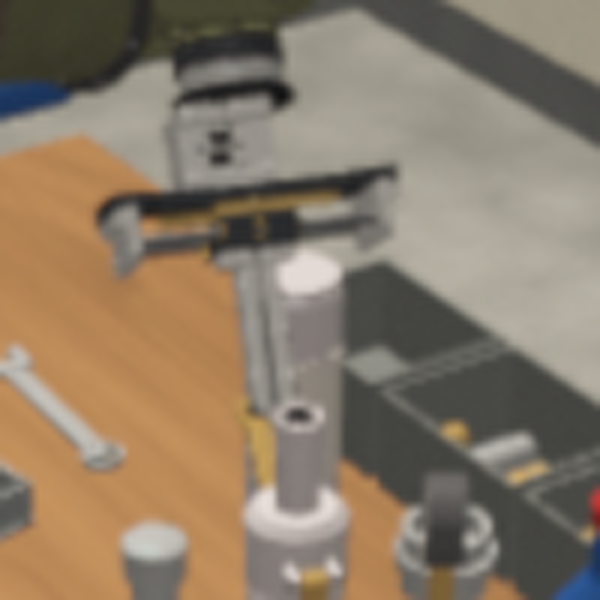

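The fingertips sit about 5 mm to one side of the left arm's centreline, so I'll shift tool y −4 and sweep.

play_rows --deltas '[[[9,-4,-8,0,0,0,0],[0,0,-9,0,0,0,0],[1.3,0,-9.3,0,0,0,0],[2.7,0,-6.7,0,0,0,0],[2.7,0,-6.7,0,0,0,0],[4.6,0,-5.8,0,0,0,0],[4.6,0,-5.8,0,0,0,0],[6.2,0,-4.3,0,0,0,0],[6.2,0,-4.3,0,0,0,0],[0,0,0,0,0,0,0]]]'

```text
time_s: 29.5
ee_pos: [0.6261, 0.024, 0.1076]
eef_rot: [-0.003, 0.958, -1.92]
force: [0.4, 0.9, 0.5]
grip_width: 0.0002
```

```bash
python3 - <<'E'
from arm import *; from h import *
show()
T=cam('top','t26.png',(190,80,310,180),6)
w2,arc2=setup(70.5)
plan([arc2(f) for f in (-15,-30,-45,-60,-75,-84)],0,ms=13)
E
```

```text
t 29.5 p [0.6261 0.024  0.1076] x [-0.197 -0.54  -0.818] yaw -19.88 q [ 0.22  0.77  1.1  -0.51  1.63  0.63] F [0.4 0.9 0.5] g 0.0002
[[-1.3,3.5,0.2,-0.005,0.001,0.004,0],[7.2,0.0,-2.3,0.0,0.0,0.0,0],[7.2,0.0,-2.3,0.0,0.0,0.0,0],[12.4,-0.0,-0.6,0.0,0.0,0.0,0],[11.0,0.0,1.9,0.0,0.0,0.0,0],[10.6,-0.0,4.4,0.0,0.0,0.0,0],[6.0,0.0,3.9,0.0,0.0,0.0,0],[0,0,0,0,0,0,0]]
8
```

View pics/t26.png

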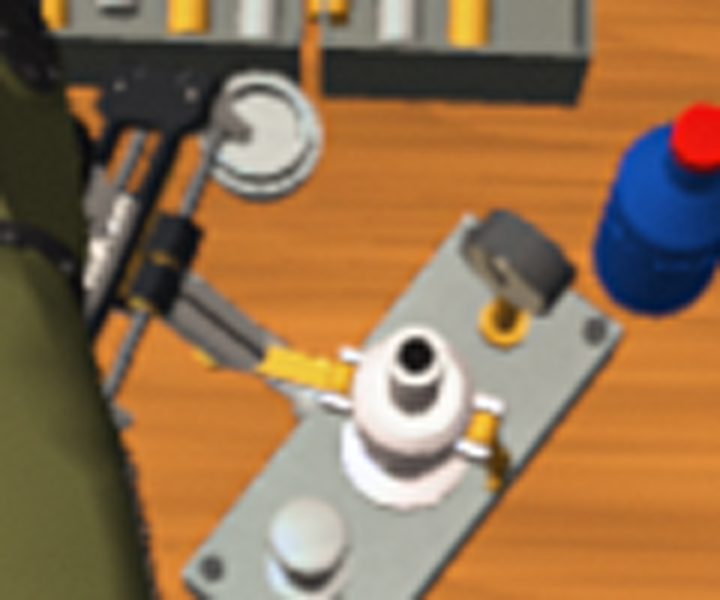

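The left arm is down past level and the fingers are centred on it. Finishing, then the press to the stop.

play_rows --deltas '[[[6,0,-2,0,0,0,0],[7.2,0,-2.3,0,0,0,0],[12.4,0,-0.6,0,0,0,0],[11,0,2,0,0,0,0],[10.6,0,4.4,0,0,0,0],[6,0,4,0,0,0,0],[1.7,0,2.5,0,0,0,0],[0,0,0,0,0,0,0],[0,0,0,0,0,0,0]]]'

```text
time_s: 30.45
ee_pos: [0.6141, -0.0097, 0.0677]
eef_rot: [0.001, 0.964, -1.915]
force: [6.0, 16.2, -2.4]
grip_width: 0.0006
```

play_rows --deltas '[[[1.7,0,2.5,0,0,0,0],[0,0,0,0,0,0,0],[0,0,0,0,0,0,0]]]'

```text
time_s: 30.75
ee_pos: [0.6138, -0.0106, 0.0674]
eef_rot: [0.003, 0.967, -1.912]
force: [11.9, 27.1, -3.5]
grip_width: 0.0004
```

Hard stop, about 30 N. Backing out along the tool, then checking both arms, the coupling and the cap.

play_rows --deltas '[[[-4,0,-8,0,0,0,0],[-15,0,-15,0,0,0,0],[-40,0,0,0,0,0,0],[-40,0,0,0,0,0,0],[-40,0,0,0,0,0,0],[-40,0,0,0,0,0,0],[-30,0,0,0,0,0,0],[0,0,0,0,0,0,0]]]'

```text
time_s: 31.55
ee_pos: [0.6606, 0.1175, 0.2291]
eef_rot: [0.007, 0.962, -1.911]
force: [-0.0, -1.1, 0.2]
grip_width: 0.0004
```

```bash
python3 - <<'E'
from arm import *; from h import *
show()
T=cam('top','t27.png',(190,80,310,180),6)
S=cam('side','s27.png',(230,110,330,210),6)
cam('top','t27f.png',None,1.5)
for az in(70.5,250.5):
  U=np.array([np.cos(np.radians(az)),np.sin(np.radians(az))])
  for th in(0,.1,.2):
    f=th+.17; q=np.r_[C+U*(.038+.071*np.sin(f)),.145-.071*np.cos(f)]
    print(az,th,((proj(T,[q])-[190,80])*6).round(),((proj(S,[q])-[230,110])*6).round())
print(((proj(S,[np.r_[C,.238],np.r_[C,.177],np.r_[C,.123]])-[230,110])*6).round(),((proj(T,[np.r_[C,.238]])-[190,80])*6).round())
E
```

```text
t 31.55 p [0.6606 0.1175 0.2291] x [-0.191 -0.539 -0.82 ] yaw -19.81 q [ 0.33  0.86  0.65 -0.51  1.98  0.55] F [-0.  -1.1  0.2] g 0.0004
70.5 0 [[318. 401.]] [[271. 419.]]
70.5 0.1 [[306. 395.]] [[268. 411.]]
70.5 0.2 [[294. 390.]] [[265. 402.]]
250.5 0 [[492. 467.]] [[312. 512.]]
250.5 0.1 [[504. 471.]] [[315. 516.]]
250.5 0.2 [[516. 475.]] [[318. 520.]]
[[295. 237.]
 [294. 325.]
 [292. 400.]] [[417. 354.]]
```

View pics/t27.png

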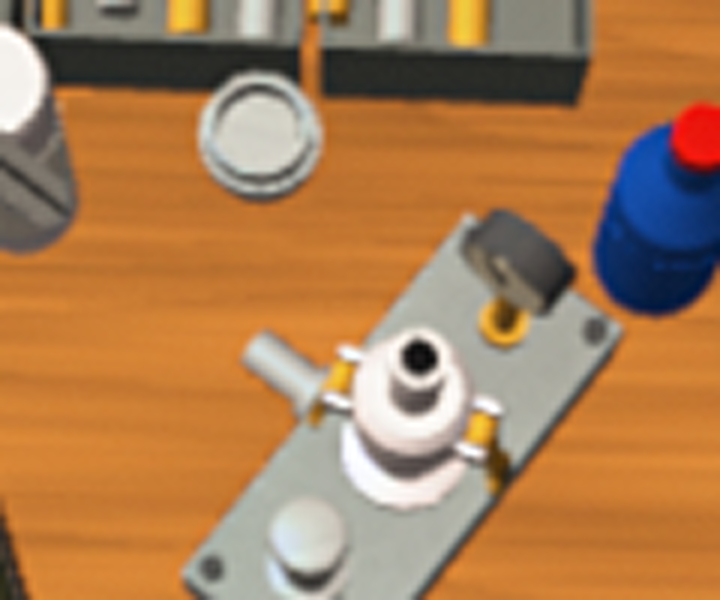

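View pics/s27.png

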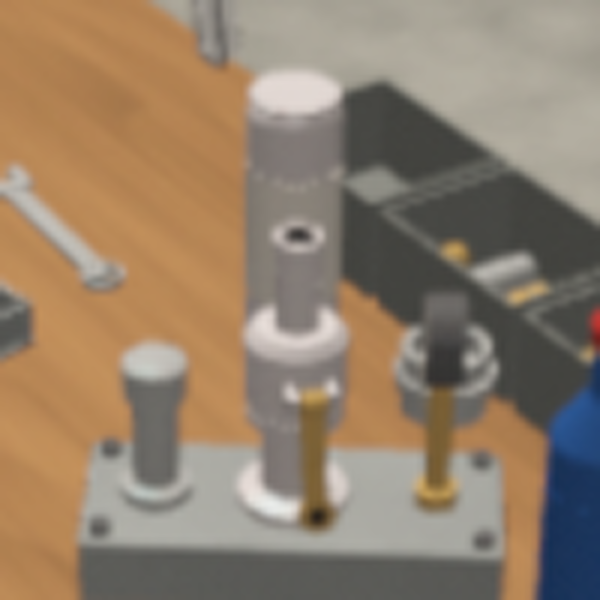

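View pics/t27f.png

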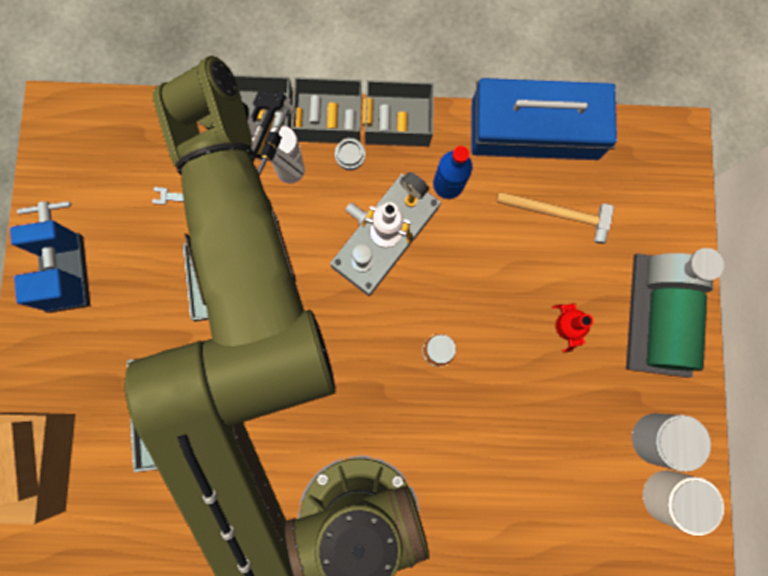

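Both arms hang down, with eyes at (317,516) in the side crop and (497,475) and (317,410) in the top crop. The coupling is upright and in place. One zoom on the eyes, then a last look at the cap.

play_rows --deltas '[[[-40,0,0,0,0,0,0],[-30,0,0,0,0,0,0],[0,0,0,0,0,0,0],[0,0,0,0,0,0,0]]]'

```text
time_s: 32.1
ee_pos: [0.6735, 0.152, 0.2802]
eef_rot: [-0.003, 0.957, -1.92]
force: [0.0, -0.2, -0.3]
grip_width: 0.0005
```

```bash
python3 - <<'E'
from arm import *; from h import *
show()
T=cam('top','t28.png',(236,130,281,170),14)
S=cam('side','s28.png',(130,120,300,210),4.5)
for az in(70.5,250.5):
  U=np.array([np.cos(np.radians(az)),np.sin(np.radians(az))])
  for th in(0,.1,.2):
    f=th+.17; q=np.r_[C+U*(.038+.071*np.sin(f)),.145-.071*np.cos(f)]
    print(az,th,((proj(T,[q])-[236,130])*14).round())
E
```

```text
t 32.1 p [0.6735 0.152  0.2802] x [-0.197 -0.541 -0.817] yaw -19.89 q [ 0.36  1.    0.3  -0.56  2.19  0.46] F [ 0.  -0.2 -0.3] g 0.0005
70.5 0 [[ 97. 235.]]
70.5 0.1 [[ 69. 222.]]
70.5 0.2 [[ 42. 209.]]
250.5 0 [[503. 391.]]
250.5 0.1 [[532. 400.]]
250.5 0.2 [[560. 408.]]
```

View pics/t28.png

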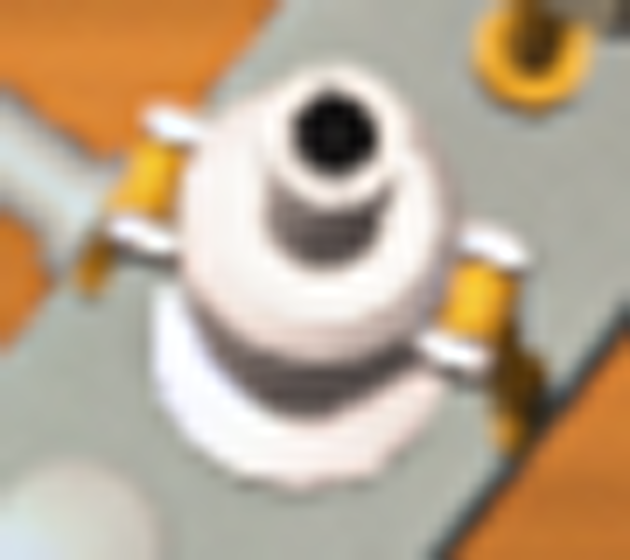

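View pics/s28.png

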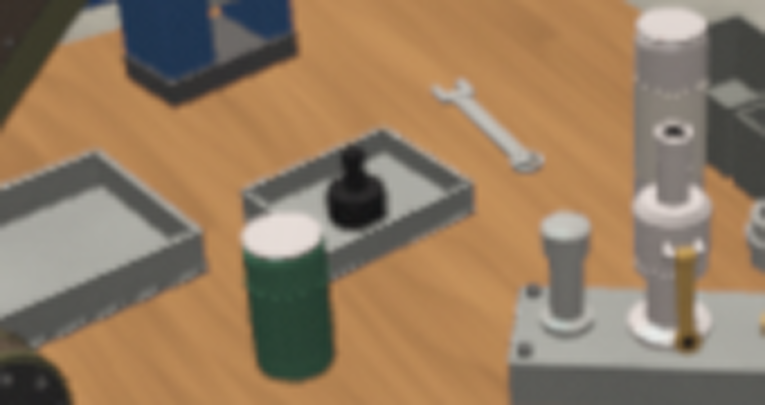

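```bash
python3 -c "
from station import hand_in
print(hand_in())"
```

```text
the job is handed in; nothing more can be done
None
```

The job is handed in, and as far as my own checks show, it is complete. The hand-in reported no verdict. It took about 32 s of the 72 s allowed.

**What I did**
- I moved the dust cap into the smaller tray.
- I pressed the coupling home with both arms open and held it there before letting go.
- I then swung the two cam arms shut, one after the other, each until the force rose sharply: about 15 N on the right arm and 30 N on the left.

**What the last checks showed**
- **Coupling:** It stopped at 0.1526 m reported height. Its height when gripped on the bench put home at about 0.153 m. The last pictures show it upright and centred on the adaptor.
- **Cam arms:** Both hang down. From the top picture I judged the left arm shut and the right within about 0.1 rad of shut. The right-hand reading is coarse, because the arm is seen almost end-on.
- **Cap and bystanders:** The cap stands in the small tray. I saw no bystander moved, but the last pictures did not show all of them clearly.
- **Gripper:** It was clear of everything, with near-zero force.

**What disagreed or failed**
- **Missed grip:** My first grip on the cap missed. In the pictures the fingertips are about 35 mm shorter than the reported tool point, so I corrected every later move for that.
- **Side camera:** It read a few millimetres off from the top camera. I therefore gripped the coupling about 5 mm off centre and corrected that before seating it.

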